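# Rotate the slide-box stock behind the reagent bottles

### The job

Stand both reagent bottles from the grey caddy upright in the yellow tray, then fetch the old slide box (orange lid) from behind them and set it centred on the blue mat, squared up with the outline there. Next put the new slide box (white lid) the same way up in the old one's outlined place at the back of the caddy, and only then return each bottle upright to the very spot in the caddy where it stood at the start. Set the bottles down gently rather than dropping them, do not tip them over, and leave the flask and the tube rack where they are.

Things in the scene. Friction and masses are not known exactly. Their poses are not given: they have to be found in the camera images.
- bottle_amber: Loose amber-brown bottle, black cap, pale band, 130 mm tall, about 0.2 kg. Round: body 48 mm diameter up to 82 mm, shoulder to 95 mm, cap 32 mm diameter from 100 to 130 mm above its underside; pick it by the cap. Origin: centre of its underside, z up. Starts at one of the two front places of the caddy (left or right by chance), where it must return.
- bottle_white: Loose white reagent bottle with red screw cap and pale blue band; same shape, size, mass and origin as the amber bottle. Starts at the other front place of the caddy, to which it must return.
- box_old: Loose old slide box: teal with an orange lid that stays shut, a block 40 (x) by 80 (y) by 38 (z) mm, about 0.1 kg. Origin: centre of its underside; x is the short side to grip across, y the long side, z up. Starts in the outlined place at the back of the caddy; both bottles stand about 20 mm in front of it, too near for a finger and gripper body.
- box_new: Loose new slide box: teal with a white lid that stays shut; same size, mass, origin and axes as the old one. Starts alone on the bench, at any side place and turned by up to about 30 degrees.
- caddy: Fixed low grey caddy, x -102 to 70, y -86 to 86 mm, floor 8 and rim 14 mm above the bench, rim 5 mm thick. Origin: bench height, under the centre of the white-outlined box place at the back (a box there has its origin 8 mm above this, axes parallel). Front (-x) faces the robot; white rings at x -64, y 36 and -36 mm mark the bottles' places (bottles start within 3 mm of them).
- tray: Fixed shallow yellow tray to park the bottles in, 120 (x) by 190 (y) mm outside, walls 4 mm thick and 12 mm high, floor about 4 mm above the bench. Origin: centre of its underside at bench height. Both bottles fit side by side along y (at y = +40 and -40 mm).
- mat: Fixed blue mat, 110 (x) by 130 (y) by 4 (z) mm, with a white outline 50 by 90 mm in its middle for a slide box, long side along y. Origin: centre of its underside at bench height; its top is 4 mm above.
- flask: Bystander: loose greenish conical glass flask, 74 mm wide at the foot, 110 mm tall. Origin: centre of its underside. Leave it alone.
- rack: Bystander: loose white tube rack, 70 by 200 mm and 72 mm high, with small capped tubes, beyond the caddy. Origin: centre of its underside. Leave it alone.
Not all that is in view belongs to the job. What is shaped like the box_old but green is not meant.

How it is judged:
By the outcome, as a careful person would: the job done as asked, in the order asked, and still so for the second after the job is handed in, with the robot touching nothing.
It also fails if it takes over 144 s, if anything falls off the work surface, if the arm or the gripper's body presses on something with over 40 N, if the wrist force passes 120 N, or if a joint passes its speed limit or range.

### The arm

A 6-joint arm with a two-finger parallel gripper is mounted at the origin on the work surface. World frame = base frame: x ahead of the robot, y to its left, z up, the work surface at z = 0. Lengths are in m, angles in rad, forces in N, time in s.
With the tool pointing down it reaches from about 0.25 to 0.725 m from the base axis. Payload 4 kg.
Tool frame: the origin (TCP) lies on the centre line of the jaws, within the pads' length; the fingertips stand 25 mm ahead of it and the grasp point (between the pads) lies 6 mm ahead of it; z points along the fingers, x is the direction in which the jaws open and shut, and the axes are right-handed (so a half turn about z gives the same grasp; the last joint's range is limited). The gripper opens to 85 mm and grips with 20 to 120 N. Pads are 22 mm wide; open, the fingers measure 114 mm over their backs; the gripper's body (76 mm by 85 mm) begins 54 mm behind the grasp point. The pads swing forward as they close: fully open they stand 13 mm farther back than shut.
Start: joints at [-1.253, 0.241, 0.005, 1.335, 0, 1.571], TCP at [0.156, -0.475, 0.256] pointing down, gripper open.
Joint ranges: [-2.72, 2.72], [-1.05, 1.87], [-1.09, 1.28], [-1.99, 2.15], [-1.42, 1.44], [-3.14, 3.14]. Speed limits (rad/s): [2.79, 2.79, 3.14, 3.14, 3.14, 3.14].

### API

Orientations are given as a unit quaternion [x, y, z, w].
In Python, from workcell import bot, imaging, order gives the robot as it stands.
- The arm moves only by the tool carry_out, never from a script. Its argument "moves" is a list of rows, each a list of 5 numbers: the shift along the tool's x, y, z scaled (see below), then the turn about the tool's z scaled (see below), then the opening, from -1 (shut) to 1 (fully open). In form: [[tx, ty, tz, roll, hand], ...]. A call has 1 to 20 rows; each row is the pose to reach, as a shift and turn from the pose commanded when the call began, along the tool's axes at that moment; what a row does not reach only later rows make up. The controller multiplies each number of a shift by 0.1 m and each number of a turn by 90 degrees. A row lasts 1/10 s, in which the tool goes at most 50 mm and 8.59 degrees, less where a joint would pass 70% of its speed; a pose out of reach is approached as far as the arm can. A call with a number of a shift or a turn outside -1 to 1 is refused whole. A call with a gripper value outside its range is refused whole. The fingers move at their own pace and stop on an object; the grip force is fixed at half the most. Time passes only in rows, so rows that repeat a pose let the fingers close. It gives the time, the measured TCP pose, the force and the opening at its end, in the units of the state.
- bot.get_obs(): the state, without advancing time (a new reading comes with each control period).
- imaging.camera(name): name is "scene" or "side" or "wrist"; returns the picture (420x560x3 uint8, red, green, blue); there is no depth.
- imaging.camera_model(name): a dict with "fovy" (degrees; the focal length in pixels is half the picture's height over the tangent of half this angle, whatever the lens; pixels are square), "cx", "cy" (the principal point, pixels), "dist" ([k1, k2, p1, p2, k3] as OpenCV has them; the pictures are not rectified), "eye" and "rotation" of the camera in the world. Camera axes: x right, y up, looking along -z (the intrinsics and any distortion apply to the point x, -y, -z); pixel columns grow to the right and rows downward; lengths in m; the calibration is good to about 2 mm. A picture is of the moment at which its call begins: read the wrist's pose just before it. camera_model takes no time and is no camera call; for the wrist camera it gives the pose at the moment of the call.
- order.job_done(): hands the job in, once; it reports no verdict.
The state is a dict: "clock": time; "joint_pos": joint angles; "joint_vel": joint speeds; "tau": joint torques, N m; "eef_pos": TCP position; "tool_rot": TCP orientation; "ft_force": force on the tool from outside, world axes, zero at the start; "ft_torque": the same for the moment, N m; "grip_width": finger opening in m.
Only numpy, scipy, OpenCV 4.12 (cv2) and the standard library are available. Lean on these libraries where they do the work, as an engineer would, in place of code of your own. Each camera call takes 0.05 s, during which the arm holds its last target.

## Working session

There is one attempt and no reset: what is moved stays moved. The work goes in short steps, Python scripts to look and compute and a tool call to move; the robot and the scene stay as the last step left them, time stands still between calls to the robot, and variables do not carry over. Pictures are saved under pics/ and viewed, and the job is handed in when it is done.

Besides the shell and the picture viewer there is one more tool, called after ">>>" in YAML: its name, and indented under it one key for each argument. carry_out: Moves the arm, as the interface text tells. Its arguments: {"type":"object","properties":{"moves":{"type":"array","items":{"type":"array","items":{"type":"number","minimum":-1,"maximum":1}}}},"required":["moves"]}

```bash
mkdir -p pics; ls
python3 - <<'E'
from workcell import bot, imaging, order
import cv2
o=bot.get_obs(); print({k:o[k] for k in ("clock","eef_pos","tool_rot","grip_width","ft_force")})
for n in ("scene","side"):
    m=imaging.camera_model(n); print(n,m)
    cv2.imwrite(f"pics/{n}0.png",cv2.cvtColor(imaging.camera(n),cv2.COLOR_RGB2BGR))
E
```

```text
pics
{'clock': 0.0, 'eef_pos': array([ 0.15605449, -0.47439989,  0.25540431]), 'tool_rot': array([ 8.10083168e-01, -5.86314013e-01, -8.65220134e-04, -6.24579654e-04]), 'grip_width': 0.08527206188324955, 'ft_force': array([-0.08324642,  0.01181613,  0.52842494])}
scene {'fovy': 49.000280469250754, 'cx': 280.47084867827067, 'cy': 205.2274292958592, 'dist': array([-0.03194759,  0.        ,  0.        ,  0.        ,  0.        ]), 'eye': array([ 1.37623033, -0.2197656 ,  0.83578732]), 'rotation': array([0.30389798, 0.23749431, 0.5605242 , 0.73284043])}
side {'fovy': 49.406389920644365, 'cx': 275.76332879541155, 'cy': 209.4257941708331, 'dist': array([-0.10981497,  0.        ,  0.        ,  0.        ,  0.        ]), 'eye': array([0.45188543, 0.88940578, 0.70007733]), 'rotation': array([-0.03353948,  0.45625965,  0.88637501, -0.07100408])}
```

View pics/scene0.png

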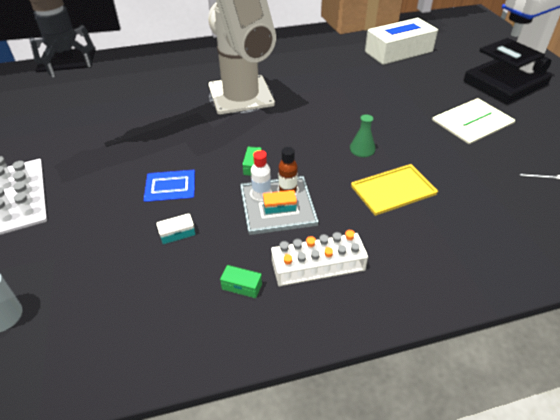

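View pics/side0.png

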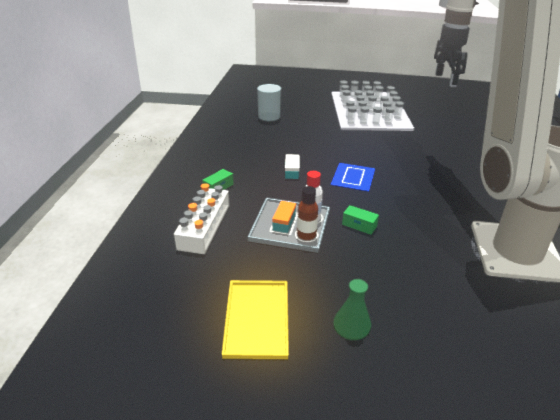

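```bash
cat > h.py <<'E'
import numpy as np, cv2
from scipy.spatial.transform import Rotation as R
from workcell import bot, imaging, order
def K(m):
    f=210/np.tan(np.radians(m['fovy'])/2)
    return np.array([[f,0,m['cx']],[0,f,m['cy']],[0,0,1.]])
def rays(m,px):
    p=cv2.undistortPoints(np.asarray(px,float).reshape(-1,1,2),K(m),np.asarray(m['dist'],float)).reshape(-1,2)
    d=np.c_[p[:,0],-p[:,1],-np.ones(len(p))]
    return R.from_quat(m['rotation']).apply(d)
def onplane(m,px,z):
    d=rays(m,px); e=np.asarray(m['eye']); return e+d*((z-e[2])/d[:,2])[:,None]
def proj(m,P):
    q=R.from_quat(m['rotation']).inv().apply(np.asarray(P,float).reshape(-1,3)-m['eye'])
    q=q*[1,-1,-1]
    return cv2.projectPoints(q,np.zeros(3),np.zeros(3),K(m),np.asarray(m['dist'],float))[0].reshape(-1,2)
def tri(ms,pxs):
    A=np.zeros((3,3));b=np.zeros(3)
    for m,p in zip(ms,pxs):
        d=rays(m,[p])[0]; d/=np.linalg.norm(d); M=np.eye(3)-np.outer(d,d); A+=M; b+=M@m['eye']
    return np.linalg.solve(A,b)
def save(n,img,box=None,s=1):
    if box: x0,y0,x1,y1=box; img=img[y0:y1,x0:x1]
    img=cv2.resize(img,None,fx=s,fy=s,interpolation=cv2.INTER_CUBIC)
    cv2.imwrite(f"pics/{n}.png",cv2.cvtColor(img,cv2.COLOR_RGB2BGR))
E
python3 - <<'E'
from h import *
S=cv2.cvtColor(cv2.imread("pics/scene0.png"),cv2.COLOR_BGR2RGB);D=cv2.cvtColor(cv2.imread("pics/side0.png"),cv2.COLOR_BGR2RGB)
save("scene0c",S,(130,130,330,280),4); save("side0c",D,(240,140,400,260),5)
ms,md=imaging.camera_model("scene"),imaging.camera_model("side")
for nm,m,I in (("scene",ms,S),("side",md,D)):
    H=cv2.cvtColor(I,cv2.COLOR_RGB2HSV)
    for c,lo,hi,z in (("tray",(22,150,120),(34,255,255),.012),("mat",(108,150,90),(125,255,255),.004)):
        M=cv2.inRange(H,lo,hi); n,l,st,ce=cv2.connectedComponentsWithStats(M)
        k=[i for i in range(1,n) if st[i,4]>400]
        for i in k:
            cn=cv2.findContours((l==i).astype(np.uint8),cv2.RETR_EXTERNAL,cv2.CHAIN_APPROX_NONE)[0][0]
            w=onplane(m,cn.reshape(-1,2),z)[:,:2]
            r=cv2.minAreaRect((w*1000).astype(np.float32)); print(nm,c,st[i],np.round(r[0],1),np.round(r[1],1),round(r[2],1))
E
```

```text
scene tray [ 351  164   87   51 2018] [584.3 295.9] [131.9 199.5] 8.8
scene mat [143 169  52  33 849] [ 404.4 -276.2] [132.8 117.1] 81.5
side tray [ 222  280   67   79 4937] [580.1 298.9] [122.7 200.8] 8.8
side mat [331 163  44  29 553] [ 402.9 -277.4] [136.4 111. ] 81.3
```

View pics/scene0c.png

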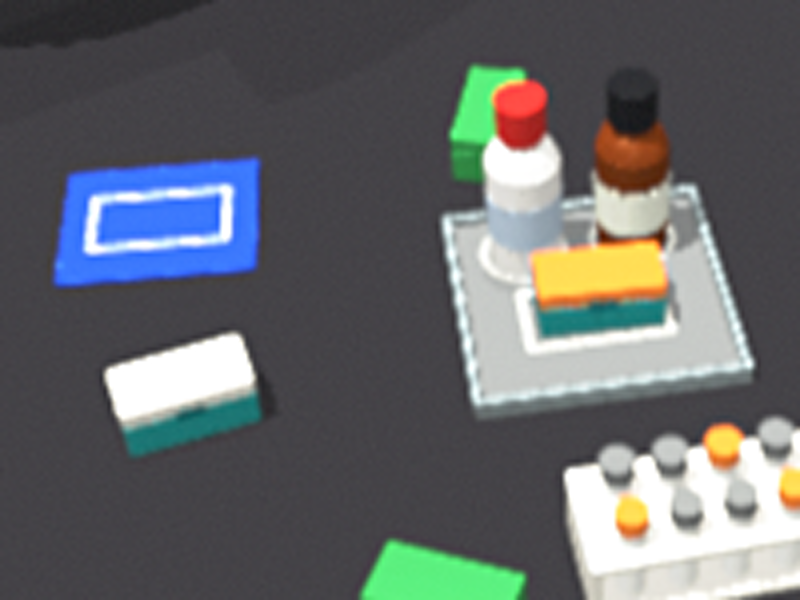

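View pics/side0c.png

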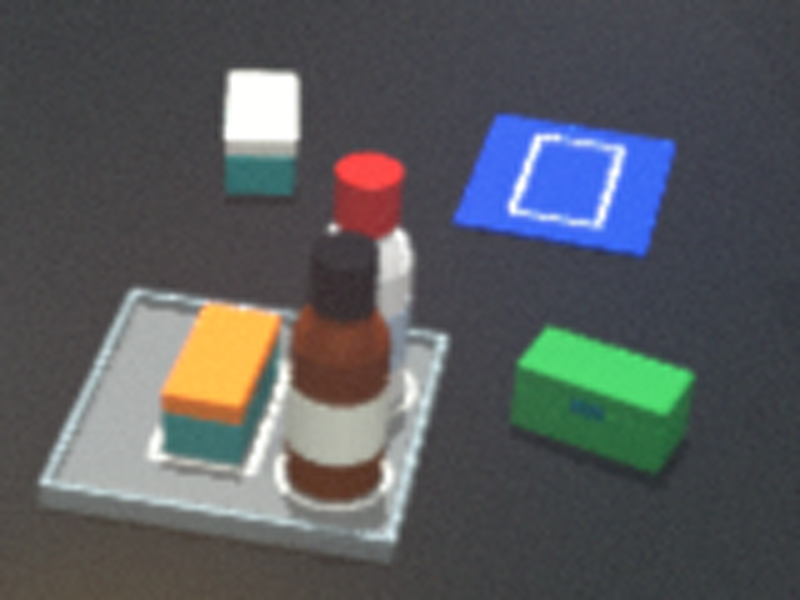

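Run:
```python
from h import *
ms,md=imaging.camera_model("scene"),imaging.camera_model("side")
s=lambda p:(np.array(p)+.5)/4-.5+[130,130]
d=lambda p:(np.array(p)+.5)/5-.5+[240,140]
np.set_printoptions(precision=1,suppress=True)
for n,m,f,c in (("scene",ms,s,[(443,217),(695,187),(751,368),(477,405)]),("side",md,d,[(449,337),(392,548),(40,488),(133,292)])):
    w=onplane(m,f(c),.014)[:,:2]*1000; print(n,w.tolist())
    ex=w[2]+w[3]-w[0]-w[1]; ey=w[1]+w[2]-w[0]-w[3]
    yaw=np.degrees([np.arctan2(ex[1],ex[0]),np.arctan2(-ey[0],ey[1])]); print(" size",np.hypot(*ex)/2,np.hypot(*ey)/2,yaw,"centre",w.mean(0))
    y=np.radians(yaw.mean()); print(" origin",w.mean(0)+16*np.array([np.cos(y),np.sin(y)]))
for n,a,b in (("red",(521,97),(370,170)),("black",(633,84),(345,248))):
    print(n,tri([ms,md],[s(a),d(b)])*1000,onplane(ms,[s(a)],.138)*1000,onplane(md,[d(b)],.138)*1000)
# lid top corners
for n,z,a,b in (("old",.046,[(531,250),(659,242),(668,290),(541,303)],[(206,305),(281,315),(241,410),(163,400)]),
                ("new",.038,[(104,373),(239,334),(259,380),(122,419)],[(228,72),(299,72),(300,145),(223,143)]),):
    for m,f,p in ((ms,s,a),(md,d,b)):
        w=onplane(m,f(p),z)[:,:2]*1000; r=cv2.minAreaRect(w.astype(np.float32)); print(n,w.tolist(),w.mean(0),np.round(r[1],1),r[2])
```

```text
scene [[463.7202519333381, -92.27273633737296], [479.49735937296225, 78.47273939558005], [649.7427096457732, 62.166657392746934], [635.08454701045, -106.1565173626728]]
 size 171.47053509696462 170.21593301490702 [-5.1 -5.1] centre [557.  -14.4]
 origin [572.9 -15.9]
side [[462.0432720997852, -93.1349350402051], [477.5542378326779, 80.63149392073932], [646.8938875064529, 63.98862619927881], [632.0118289639288, -107.21858067396872]]
 size 170.34830322529456 173.15494892239417 [-5.2 -5. ] centre [554.6 -13.9]
 origin [570.6 -15.4]
red [506.5 -44.6 138.9] [[507.  -44.1 138. ]] [[506.  -47.9 138. ]]
black [511.7  24.6 138.4] [[512.9  25.  138. ]] [[511.1  22.2 138. ]]
old [[544.4730156663057, -50.03644300126744], [558.8001609033239, 29.53187269659835], [601.9364748516978, 22.726711120706096], [592.2262491826293, -55.1405262232931]] [574.4 -13.2] [80.7 48. ] 82.89178466796875
old [[585.0957843636097, -55.2429990809572], [546.506911347824, -52.644987064193735], [555.6576252251369, 29.292657451768566], [593.5227839535879, 27.52878715248064]] [570.2 -12.8] [84.5 38.7] 84.18673706054688
new [[572.6610191069069, -318.77711523323984], [561.4932053158242, -236.79312645573785], [602.9337521516841, -230.00490037842047], [612.7595748358349, -311.26630050981623]] [ 587.5 -274.2] [42.  83.9] 7.757033824920654
new [[610.264645294436, -314.47026880671825], [568.0566569382661, -321.66880795544193], [557.5866503877382, -235.51815891701057], [601.3016343993182, -230.4074895538568]] [ 584.3 -275.5] [44.  86.8] 6.9292311668396
```

```bash
cat >> h.py <<'E'
def yaw_of(q):
    x=R.from_quat(q).apply([1,0,0]); return np.degrees(np.arctan2(x[1],x[0]))
def delta(x,y,z,yaw,o=None):
    """delta in move units (tool axes) from measured pose; mm/deg input"""
    o=o or bot.get_obs()
    r=R.from_quat(o['tool_rot']); d=np.array([x,y,z])/1000-o['eef_pos']
    t=r.inv().apply(d)/.1
    dy=(yaw-yaw_of(o['tool_rot'])+180)%360-180
    print("units",np.round(t,3),"roll",round(-dy/90,4),"| yaw now",round(yaw_of(o['tool_rot']),2),"pos",np.round(o['eef_pos']*1000,1),"t",round(o['clock'],2),"w",round(o['grip_width']*1000,1),"tilt",np.round(r.apply([0,0,1]),3),"j",np.round(o['joint_pos'],2))
E
python3 - <<'E'
from h import *
delta(480,-10,300,-5.1)
m=imaging.camera_model("wrist");print(m, R.from_quat(m['rotation']).apply([0,0,-1]))
o=bot.get_obs(); print(R.from_quat(o['tool_rot']).inv().apply(m['eye']-o['eef_pos']))
save("w0",imaging.camera("wrist"))
E
```

```text
units [-3.401 -4.528 -0.439] roll -0.741 | yaw now -71.79 pos [ 156.1 -474.5  255.5] t 0.1 w 85.5 tilt [-0.001  0.002 -1.   ] j [-1.25  0.24  0.    1.34 -0.    1.57]
{'fovy': 65.73347232960168, 'cx': 276.3177350925168, 'cy': 209.7472651507921, 'dist': array([-0.02255035,  0.        ,  0.        ,  0.        ,  0.        ]), 'eye': array([ 0.22762672, -0.45060313,  0.37351584]), 'rotation': array([-0.12081061,  0.08850541, -0.57951472,  0.80108319])} [-0.28182345 -0.09097833 -0.95514318]
[-0.00054045 -0.07542563 -0.11802113]
```

View pics/w0.png

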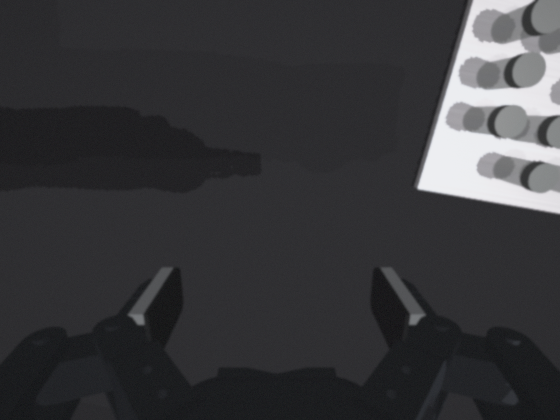

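>>> carry_out:
  moves:
    - [-0.3, -0.4, -0.2, -0.1, 0.4]
    - [-0.5, -0.7, -0.4, -0.25, 0.4]
    - [-0.75, -1, -0.44, -0.4, 0.4]
    - [-0.75, -1, -0.44, -0.5, 0.4]
    - [-0.75, -1, -0.44, -0.6, 0.4]
    - [-0.75, -1, -0.44, -0.741, 0.4]
    - [-0.75, -1, -0.44, -0.741, 0.4]
    - [-0.75, -1, -0.44, -0.741, 0.4]
    - [-0.75, -1, -0.44, -0.741, 0.4]

```text
clock: 1.05
eef_pos: [0.2277, -0.3722, 0.3]
tool_rot: [0.999, -0.045, -0.0, -0.0]
ft_force: [0.8, 0.8, -0.8]
grip_width: 0.06
```

```bash
python3 -c "
from h import *
delta(480,-10,300,-5.1)"
```

```text
units [ 2.190e+00 -3.833e+00  2.000e-03] roll -0.0001 | yaw now -5.11 pos [ 227.7 -372.2  300. ] t 1.05 w 60.0 tilt [-0.     0.001 -1.   ] j [-1.02  0.1  -0.05  1.42 -0.    0.64]
```

>>> carry_out:
  moves:
    - [0.25, -0.4, 0, 0, 0.4]
    - [0.5, -0.8, 0, 0, 0.4]
    - [0.55, -0.96, 0, 0, 0.4]

```text
clock: 1.35
eef_pos: [0.2924, -0.2795, 0.3001]
tool_rot: [0.999, -0.045, 0.0, -0.001]
ft_force: [1.0, 0.3, 0.2]
grip_width: 0.0599
```

>>> carry_out:
  moves:
    - [0.25, -0.4, 0, 0, 0.4]
    - [0.5, -0.8, 0, 0, 0.4]
    - [0.55, -0.96, 0, 0, 0.4]

```text
clock: 1.65
eef_pos: [0.3561, -0.1885, 0.3002]
tool_rot: [0.999, -0.044, 0.0, -0.0]
ft_force: [-0.3, 0.1, -0.4]
grip_width: 0.0601
```

>>> carry_out:
  moves:
    - [0.25, -0.4, 0, 0, 0.4]
    - [0.5, -0.8, 0, 0, 0.4]
    - [0.55, -0.96, 0, 0, 0.4]

```text
clock: 1.95
eef_pos: [0.4197, -0.0976, 0.3]
tool_rot: [0.999, -0.044, 0.0, -0.0]
ft_force: [-0.1, -0.7, 0.1]
grip_width: 0.0601
```

>>> carry_out:
  moves:
    - [0.25, -0.4, 0, 0, 0.4]
    - [0.5, -0.8, 0, 0, 0.4]
    - [0.55, -0.96, 0, 0, 0.4]
    - [0.55, -0.96, 0, 0, 0.4]
    - [0.55, -0.96, 0, 0, 0.4]

```text
clock: 2.45
eef_pos: [0.4807, -0.0095, 0.2999]
tool_rot: [0.999, -0.045, -0.001, 0.0]
ft_force: [-0.0, 0.5, -0.6]
grip_width: 0.0599
```

```bash
python3 -c "
from h import *
delta(512,25,250,-5.1)
save('w1',imaging.camera('wrist'))"
```

```text
units [ 0.281 -0.372  0.498] roll -0.0004 | yaw now -5.14 pos [480.7  -9.5 299.9] t 2.45 w 59.9 tilt [-0.001 -0.    -1.   ] j [-0.02  0.19  0.05  1.44 -0.    1.64]
```

View pics/w1.png

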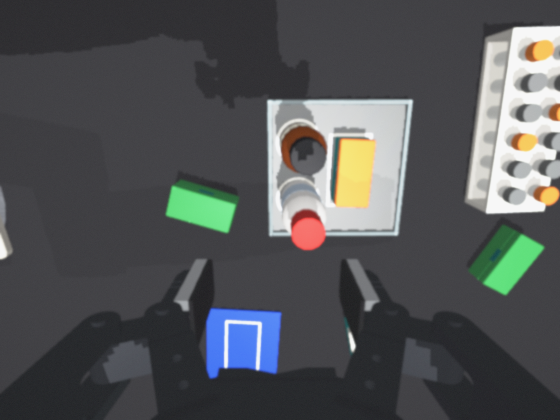

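```bash
cat > m1.py <<'E'
from h import *
np.set_printoptions(precision=1,suppress=True)
m=imaging.camera_model('wrist'); I=imaging.camera('wrist'); np.save('pics/w.npy',I)
save('w2',I,(180,60,480,300),2.6)
H=cv2.cvtColor(I,cv2.COLOR_RGB2HSV)
M=cv2.inRange(H,(0,180,120),(6,255,255))|cv2.inRange(H,(174,180,120),(180,255,255))
n,l,st,ce=cv2.connectedComponentsWithStats(M); i=1+st[1:,4].argmax(); print("red",st[i],ce[i],onplane(m,[ce[i]],.138)*1000)
M=cv2.inRange(H,(8,150,150),(20,255,255)); M[:, 440:]=0
n,l,st,ce=cv2.connectedComponentsWithStats(M); i=1+st[1:,4].argmax()
cn=cv2.findContours((l==i).astype(np.uint8),cv2.RETR_EXTERNAL,cv2.CHAIN_APPROX_NONE)[0][0]
r=cv2.minAreaRect((onplane(m,cn.reshape(-1,2),.046)[:,:2]*1000).astype(np.float32)); print("lid",st[i],r)
E
python3 m1.py
```

```text
red [293 211  26  16 128] [303.7 216.5] [[503.2 -29.5 138. ]]
lid [335 138  35  64 175] ((554.8555908203125, -3.4913902282714844), (79.3453598022461, 30.141538619995117), 59.739158630371094)
```

View pics/w2.png

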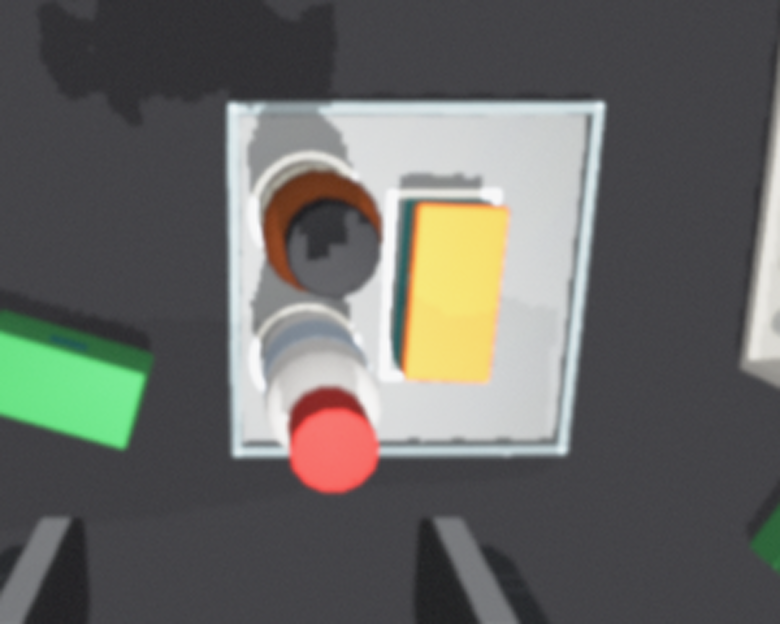

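Run:
```python
from h import *
np.set_printoptions(precision=1,suppress=True)
m=imaging.camera_model('wrist')
f=lambda p:(np.array(p)+.5)/2.6-.5+[180,60]
print("black",onplane(m,[f((334,248))],.138)*1000,"red",onplane(m,[f((334,448))],.138)*1000)
w=onplane(m,f([(229,102),(605,102),(568,456),(234,458)]),.014)[:,:2]*1000;print(w.tolist(),w.mean(0),[np.linalg.norm(w[i]-w[i-1]) for i in range(4)])
e=w[1]+w[2]-w[0]-w[3];a=np.arctan2(e[1],e[0]);print(np.degrees(a)); c=w.mean(0)+16*np.array([np.cos(a),np.sin(a)]);print("origin",c)
w=onplane(m,f([(416,203),(508,208),(490,383),(405,378)]),.046)[:,:2]*1000;print(w.tolist(),w.mean(0),[np.linalg.norm(w[i]-w[i-1]) for i in range(4)])
e=w[0]+w[1]-w[2]-w[3];print(np.degrees(np.arctan2(-e[0],e[1])))
```

```text
black [[510.8  25.2 138. ]] red [[506.4 -45.3 138. ]]
[[477.9423771304588, 77.723794897122], [648.5715950281362, 62.67361565284002], [634.8262149139275, -109.79869772452604], [463.4289148138044, -95.18306466530024]] [556.2 -16.1] [np.float64(173.51490619585442), np.float64(171.29167491637796), np.float64(173.01917337747412), np.float64(172.01933383004828)]
-4.957167132310509
origin [572.1 -17.5]
[[555.1064586559028, 28.196194303842187], [594.8469872460432, 22.53664116481184], [586.3722410183456, -56.27108756574086], [547.3743952907448, -50.31310380666297]] [570.9 -14. ] [np.float64(78.88912912237646), np.float64(40.14150164551993), np.float64(79.26209328103981), np.float64(39.450342734470425)]
-5.881864889084544
```

>>> carry_out:
  moves:
    - [0.27, -0.37, 0.3, 0, 0.4]
    - [0.27, -0.37, 0.7, 0, 0.4]
    - [0.27, -0.37, 1.0, 0, 0.4]
    - [0.27, -0.37, 1.0, 0, 0.4]
    - [0.27, -0.37, 1.0, 0, 0.4]

```text
clock: 3.05
eef_pos: [0.5109, 0.0239, 0.2009]
tool_rot: [0.999, -0.046, -0.0, 0.0]
ft_force: [-0.5, 0.3, 1.7]
grip_width: 0.0594
```

```bash
python3 -c "
from h import *
delta(511,25,132,-5)
save('w3',imaging.camera('wrist'))"
```

```text
units [-0.    -0.011  0.689] roll -0.0025 | yaw now -5.22 pos [510.9  23.9 200.9] t 3.05 w 59.4 tilt [-0. -0. -1.] j [ 0.05  0.29 -0.07  1.21 -0.    1.71]
```

View pics/w3.png

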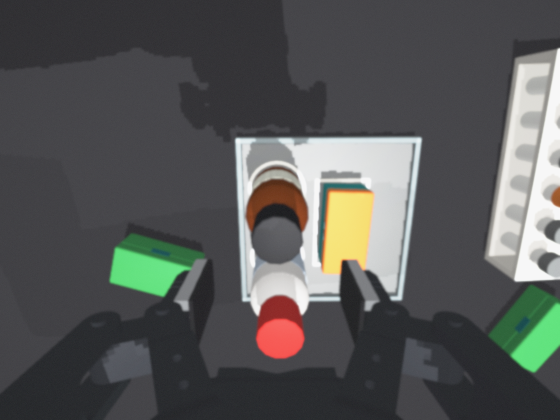

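>>> carry_out:
  moves:
    - [0, -0.01, 0.25, 0, 0.2]
    - [0, -0.01, 0.45, 0, 0.2]
    - [0, -0.01, 0.6, 0, 0.2]
    - [0, -0.01, 0.69, 0, 0.2]
    - [0, -0.01, 0.69, 0, 0.2]

```text
clock: 3.6
eef_pos: [0.5117, 0.0255, 0.132]
tool_rot: [0.999, -0.045, 0.0, -0.0]
ft_force: [0.2, -1.4, 0.9]
grip_width: 0.0509
```

>>> carry_out:
  moves:
    - [0, 0, 0, 0, -0.1]
    - [0, 0, 0, 0, -1]
    - [0, 0, 0, 0, -1]
    - [0, 0, 0, 0, -1]
    - [0, 0, 0, 0, -1]

```text
clock: 4.1
eef_pos: [0.5122, 0.0259, 0.1331]
tool_rot: [0.999, -0.045, 0.001, -0.0]
ft_force: [-1.9, -0.2, 6.2]
grip_width: 0.0305
```

```bash
python3 -c "
from h import *
delta(511,25,132,-5)
save('w4',imaging.camera('wrist'));save('s4',imaging.camera('side'),(240,140,400,260),5)"
```

```text
units [-0.011  0.01   0.011] roll -0.0011 | yaw now -5.1 pos [512.2  25.9 133.1] t 4.1 w 30.5 tilt [ 0.003  0.    -1.   ] j [ 0.05  0.35 -0.18  1.04 -0.    1.71]
```

View pics/s4.png

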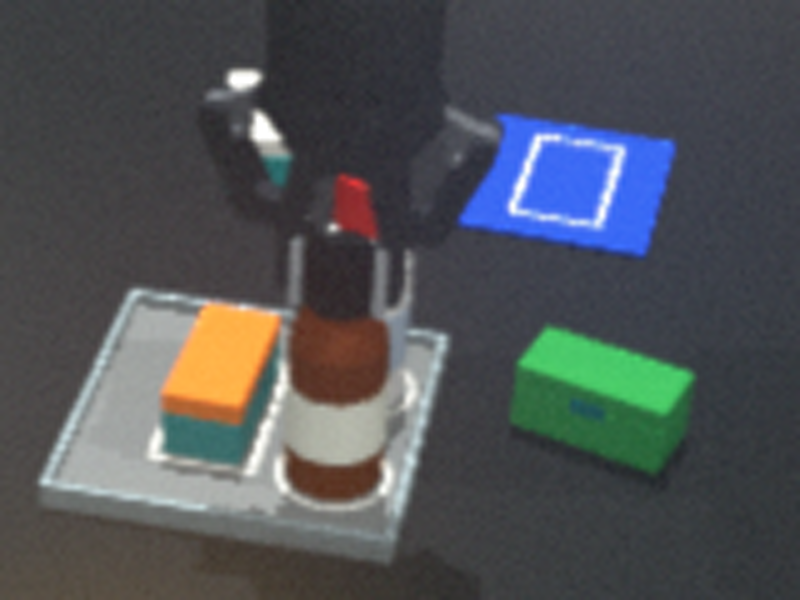

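View pics/w4.png

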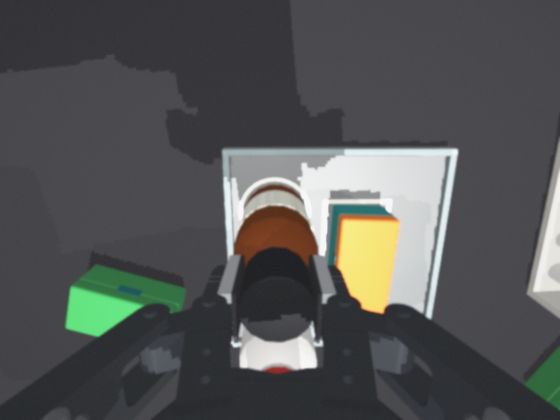

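>>> carry_out:
  moves:
    - [0, 0, -0.05, 0, -1]
    - [0, 0, -0.15, 0, -1]
    - [0, 0, -0.35, 0, -1]
    - [0, 0, -0.6, 0, -1]
    - [0, 0, -0.85, 0, -1]
    - [0, 0, -0.85, 0, -1]

```text
clock: 4.8
eef_pos: [0.5138, 0.026, 0.2206]
tool_rot: [0.999, -0.045, 0.004, -0.0]
ft_force: [0.1, -0.3, -1.1]
grip_width: 0.0302
```

```bash
python3 -c "
from h import *
delta(576,337,217,-5)
ms=imaging.camera_model('scene');md=imaging.camera_model('side')
print(onplane(ms,[(363,150)],0)*1000,onplane(md,[(353,325)],0)*1000)
save('s5',imaging.camera('side'))"
```

```text
units [ 0.343 -3.153  0.042] roll -0.0011 | yaw now -5.1 pos [513.8  26.  220.6] t 4.8 w 30.2 tilt [ 0.008  0.    -1.   ] j [ 0.05  0.28 -0.04  1.25  0.    1.71]
[[398.20181796 286.87581747   0.        ]] [[390.64903683 282.13748707   0.        ]]
```

View pics/s5.png

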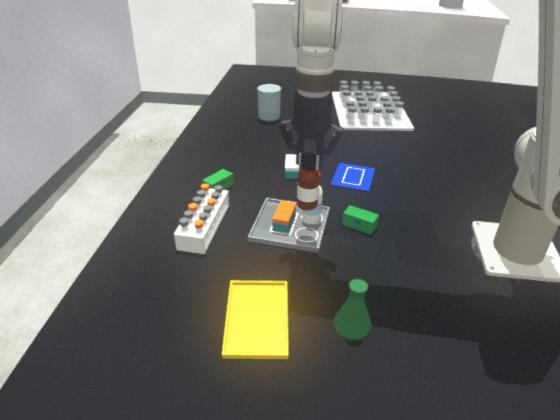

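>>> carry_out:
  moves:
    - [0.01, -0.1, 0, 0, -1]
    - [0.04, -0.3, 0, 0, -1]
    - [0.07, -0.55, 0, 0, -1]
    - [0.1, -0.8, 0, 0, -1]

```text
clock: 5.25
eef_pos: [0.5276, 0.1058, 0.2144]
tool_rot: [0.999, -0.045, -0.002, 0.0]
ft_force: [0.5, -0.7, -1.5]
grip_width: 0.0307
```

>>> carry_out:
  moves:
    - [0.02, -0.25, 0, 0, -1]
    - [0.04, -0.5, 0, 0, -1]
    - [0.06, -0.75, 0, 0, -1]
    - [0.1, -1, 0, 0, -1]

```text
clock: 5.65
eef_pos: [0.5461, 0.2049, 0.2142]
tool_rot: [0.999, -0.044, -0.002, 0.001]
ft_force: [-0.0, 0.0, -1.6]
grip_width: 0.0303
```

>>> carry_out:
  moves:
    - [0.02, -0.25, 0, 0, -1]
    - [0.04, -0.5, 0, 0, -1]
    - [0.06, -0.7, 0, 0, -1]
    - [0.06, -0.75, 0, 0, -1]
    - [0.06, -0.75, 0, 0, -1]
    - [0.06, -0.75, 0, 0, -1]

```text
clock: 6.25
eef_pos: [0.5593, 0.2769, 0.2152]
tool_rot: [0.999, -0.045, -0.001, 0.001]
ft_force: [-0.3, -1.0, -1.6]
grip_width: 0.0302
```

```bash
python3 -c "
from h import *
delta(576,337,217,-5)
save('w5',imaging.camera('wrist'));save('s5',imaging.camera('side'));save('c5',imaging.camera('scene'))"
```

```text
units [ 0.113 -0.614 -0.019] roll -0.0013 | yaw now -5.11 pos [559.3 276.9 215.2] t 6.25 w 30.2 tilt [-0.002 -0.001 -1.   ] j [ 0.46  0.51  0.29  1.36 -0.    2.12]
```

View pics/w5.png

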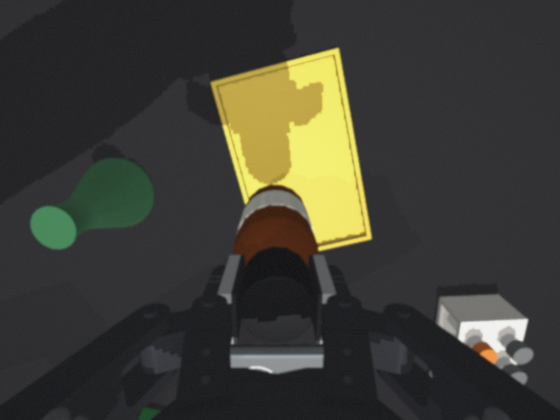

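View pics/s5.png

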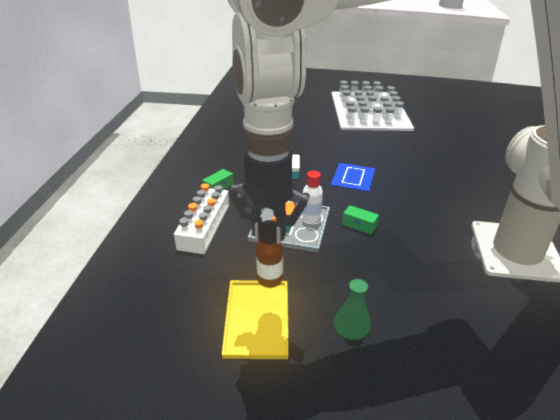

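```bash
python3 -c "
from h import *
m=imaging.camera_model('wrist')
w=onplane(m,[(212,82),(338,48),(371,239)],.012)[:,:2]*1000
print(w,(w[0]+w[2])/2,np.linalg.norm(w[0]-w[1]),np.linalg.norm(w[2]-w[1]),np.degrees(np.arctan2(*(w[1]-w[0])[::-1])))"
```

```text
[[508.93021567 381.78901209]
 [626.59094632 400.17591951]
 [655.24323511 210.86860147]] [582.08672539 296.32880678] 119.08873120357791 191.46334979579407 8.881808669645359
```

>>> carry_out:
  moves:
    - [0.04, -0.2, 0, 0, -1]
    - [0.08, -0.4, 0.05, 0, -1]
    - [0.11, -0.6, 0.1, 0, -1]
    - [0.11, -0.61, 0.2, 0, -1]
    - [0.11, -0.61, 0.35, 0, -1]
    - [0.11, -0.61, 0.5, 0, -1]
    - [0.11, -0.61, 0.6, 0, -1]
    - [0.11, -0.61, 0.7, 0, -1]
    - [0.11, -0.61, 0.75, 0, -1]
    - [0.11, -0.61, 0.75, 0, -1]

```text
clock: 7.4
eef_pos: [0.576, 0.3368, 0.1405]
tool_rot: [0.999, -0.045, -0.001, 0.0]
ft_force: [1.0, -0.4, -1.7]
grip_width: 0.0307
```

```bash
python3 -c "
from h import *
delta(576,337,128.5,-5)
save('s6',imaging.camera('side'),(200,180,360,380),3);save('c6',imaging.camera('scene'),(330,90,470,230),4)"
```

```text
units [ 0.    -0.002  0.12 ] roll -0.0014 | yaw now -5.13 pos [576.  336.8 140.5] t 7.4 w 30.7 tilt [-0.001 -0.001 -1.   ] j [ 0.53  0.64  0.32  1.25 -0.    2.19]
```

View pics/s6.png

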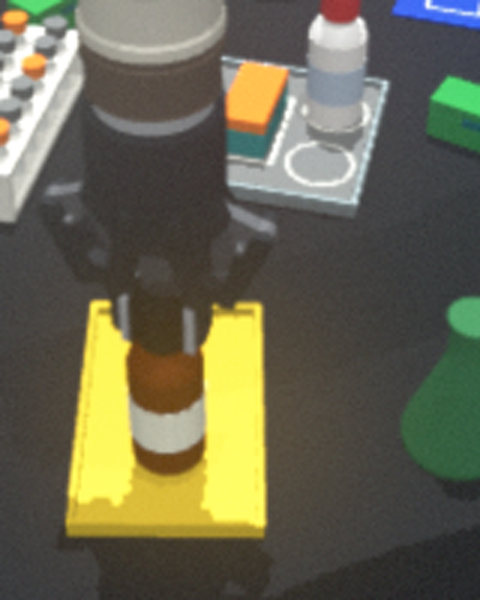

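View pics/c6.png

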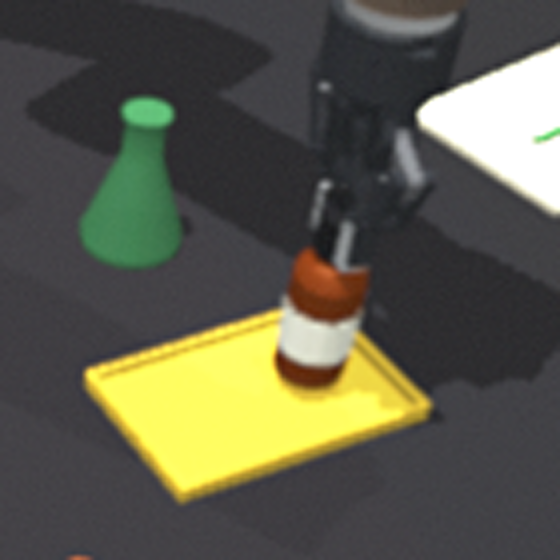

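```bash
python3 -c "
from h import *
o=bot.get_obs();p=o['eef_pos'];m=imaging.camera_model('scene');n=imaging.camera_model('side')
for z in (.016,.098,.14): print(z,(proj(m,[[p[0],p[1],z]])-[330,90]+.5)*4-.5,(proj(n,[[p[0],p[1],z]])-[200,180]+.5)*3-.5)"
```

```text
0.016 [[308.92497246 369.10321651]] [[164.19993694 450.73254704]]
0.098 [[332.62212581 272.80681598]] [[160.93012172 360.97352641]]
0.14 [[345.63414329 219.77352304]] [[159.1221133  310.41242314]]
```

>>> carry_out:
  moves:
    - [0, 0, 0.03, 0, -1]
    - [0, 0, 0.06, 0, -1]
    - [0, 0, 0.08, 0, -1]
    - [0, 0, 0.1, 0, -1]
    - [0, 0, 0.11, 0, -1]
    - [0, 0, 0.115, 0, -1]
    - [0, 0, 0.115, 0, -1]

```text
clock: 8.2
eef_pos: [0.5763, 0.3373, 0.1297]
tool_rot: [0.999, -0.044, -0.0, 0.0]
ft_force: [-0.7, 0.5, -1.5]
grip_width: 0.0307
```

>>> carry_out:
  moves:
    - [0, 0, 0.005, 0, -1]
    - [0, 0, 0.01, 0, -1]
    - [0, 0, 0.01, 0, -1]

```text
clock: 8.5
eef_pos: [0.5764, 0.3374, 0.1292]
tool_rot: [0.999, -0.045, 0.0, -0.0]
ft_force: [0.2, 0.5, -0.6]
grip_width: 0.0302
```

>>> carry_out:
  moves:
    - [0, 0, 0.005, 0, -1]
    - [0, 0, 0.01, 0, -1]
    - [0, 0, 0.01, 0, -1]

```text
clock: 8.8
eef_pos: [0.5764, 0.3376, 0.1292]
tool_rot: [0.999, -0.044, 0.0, -0.0]
ft_force: [-1.6, -0.9, 4.7]
grip_width: 0.0305
```

>>> carry_out:
  moves:
    - [0, 0, 0, 0, 0.2]
    - [0, 0, 0, 0, 0.2]
    - [0, 0, 0, 0, 0.2]
    - [0, 0, 0, 0, 0.2]

```text
clock: 9.2
eef_pos: [0.5763, 0.3373, 0.1275]
tool_rot: [0.999, -0.045, -0.0, 0.0]
ft_force: [-0.9, -0.9, 0.1]
grip_width: 0.0512
```

```bash
python3 -c "
from h import *
delta(506.4,-45.3,220,-5)"
```

```text
units [-0.356  3.873 -0.924] roll -0.0012 | yaw now -5.11 pos [576.3 337.3 127.5] t 9.2 w 51.2 tilt [-0. -0. -1.] j [ 0.53  0.65  0.3   1.22 -0.    2.19]
```

>>> carry_out:
  moves:
    - [0, 0, -0.2, 0, 0.3]
    - [0, 0, -0.5, 0, 0.3]
    - [0, 0, -0.92, 0, 0.3]
    - [-0.01, 0.2, -0.92, 0, 0.3]
    - [-0.05, 0.6, -0.92, 0, 0.3]
    - [-0.09, 1, -0.92, 0, 0.3]

```text
clock: 9.8
eef_pos: [0.5583, 0.2381, 0.2199]
tool_rot: [0.999, -0.044, 0.0, -0.0]
ft_force: [1.1, -0.7, 0.2]
grip_width: 0.0557
```

>>> carry_out:
  moves:
    - [-0.05, 0.5, 0, 0, 0.3]
    - [-0.09, 1, 0, 0, 0.3]

```text
clock: 10.0
eef_pos: [0.54, 0.1388, 0.2197]
tool_rot: [0.999, -0.044, 0.0, 0.0]
ft_force: [0.9, -0.7, -0.3]
grip_width: 0.0557
```

>>> carry_out:
  moves:
    - [-0.05, 0.5, 0, 0, 0.3]
    - [-0.09, 1, 0, 0, 0.3]

```text
clock: 10.2
eef_pos: [0.5222, 0.04, 0.2199]
tool_rot: [0.999, -0.044, 0.0, 0.0]
ft_force: [0.1, -0.1, -0.5]
grip_width: 0.0557
```

>>> carry_out:
  moves:
    - [-0.05, 0.5, 0, 0, 0.3]
    - [-0.09, 0.85, 0, 0, 0.3]
    - [-0.09, 0.87, 0, 0, 0.3]
    - [-0.09, 0.87, 0, 0, 0.3]

```text
clock: 10.6
eef_pos: [0.5061, -0.045, 0.2199]
tool_rot: [0.999, -0.046, 0.0, -0.0]
ft_force: [-0.0, -0.2, -0.3]
grip_width: 0.0557
```

```bash
python3 -c "
from h import *
delta(506.4,-45.3,132.5,-5)
save('w7',imaging.camera('wrist'));save('s7',imaging.camera('side'))"
```

```text
units [0.003 0.003 0.874] roll -0.0027 | yaw now -5.24 pos [506.1 -45.  219.9] t 10.6 w 55.7 tilt [ 0.  0. -1.] j [-0.09  0.27 -0.05  1.25  0.    1.57]
```

View pics/w7.png

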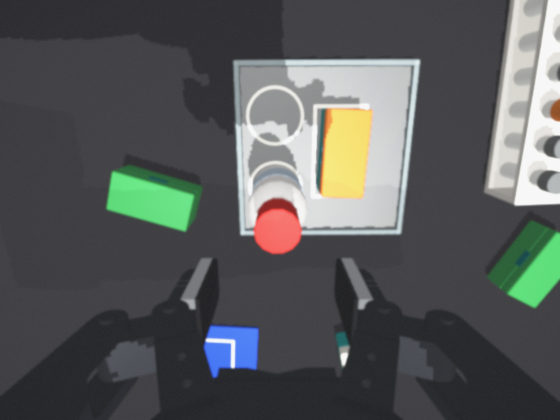

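View pics/s7.png

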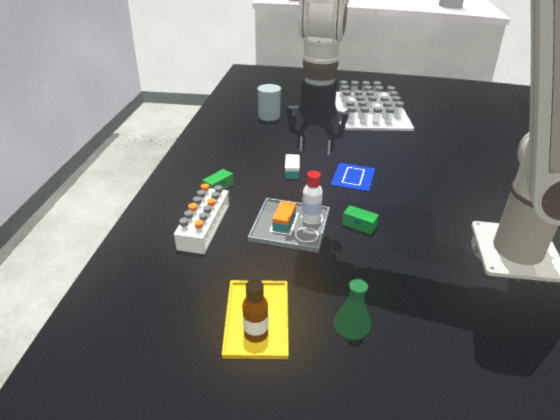

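>>> carry_out:
  moves:
    - [0, 0, 0.25, 0, 0.2]
    - [0, 0, 0.5, 0, 0.2]
    - [0, 0, 0.7, 0, 0.2]
    - [0, 0, 0.82, 0, 0.2]
    - [0, 0, 0.87, 0, 0.2]
    - [0, 0, 0.87, 0, 0.2]

```text
clock: 11.3
eef_pos: [0.5062, -0.0433, 0.1325]
tool_rot: [0.999, -0.044, -0.0, -0.0]
ft_force: [0.4, -0.6, -0.1]
grip_width: 0.0509
```

>>> carry_out:
  moves:
    - [0, 0, 0, 0, -0.1]
    - [0, 0, 0, 0, -1]
    - [0, 0, 0, 0, -1]
    - [0, 0, 0, 0, -1]
    - [0, 0, 0, 0, -1]

```text
clock: 11.8
eef_pos: [0.5071, -0.0441, 0.1341]
tool_rot: [0.999, -0.045, 0.001, -0.0]
ft_force: [-0.1, 0.9, 5.8]
grip_width: 0.0307
```

>>> carry_out:
  moves:
    - [0, 0, -0.05, 0, -1]
    - [0, 0, -0.15, 0, -1]
    - [0, 0, -0.35, 0, -1]
    - [0, 0, -0.6, 0, -1]
    - [0, 0, -0.85, 0, -1]
    - [0, 0, -0.85, 0, -1]

```text
clock: 12.4
eef_pos: [0.5083, -0.0444, 0.2216]
tool_rot: [0.999, -0.045, 0.004, 0.0]
ft_force: [1.1, 0.3, -1.7]
grip_width: 0.0304
```

```bash
python3 -c "
from h import *
delta(588,257.5,217,-5)"
```

```text
units [ 0.525 -3.078  0.05 ] roll -0.0012 | yaw now -5.11 pos [508.3 -44.4 221.6] t 12.4 w 30.4 tilt [ 0.007 -0.001 -1.   ] j [-0.09  0.27 -0.04  1.25 -0.    1.57]
```

>>> carry_out:
  moves:
    - [0.01, -0.1, 0, 0, -1]
    - [0.05, -0.3, 0, 0, -1]
    - [0.1, -0.55, 0, 0, -1]
    - [0.14, -0.8, 0, 0, -1]

```text
clock: 12.8
eef_pos: [0.5263, 0.0355, 0.2158]
tool_rot: [0.999, -0.045, -0.002, 0.0]
ft_force: [0.5, -0.0, -1.2]
grip_width: 0.0307
```

>>> carry_out:
  moves:
    - [0.04, -0.25, 0, 0, -1]
    - [0.08, -0.5, 0, 0, -1]
    - [0.12, -0.75, 0, 0, -1]
    - [0.17, -1, 0, 0, -1]

```text
clock: 13.2
eef_pos: [0.5518, 0.1339, 0.2155]
tool_rot: [0.999, -0.044, -0.002, 0.0]
ft_force: [1.8, 0.5, -1.7]
grip_width: 0.03
```

>>> carry_out:
  moves:
    - [0.04, -0.25, 0, 0, -1]
    - [0.08, -0.5, 0, 0, -1]
    - [0.12, -0.75, 0, 0, -1]
    - [0.15, -0.9, 0, 0, -1]
    - [0.15, -0.92, 0, 0, -1]
    - [0.15, -0.92, 0, 0, -1]
    - [0.15, -0.92, 0, 0, -1]

```text
clock: 13.9
eef_pos: [0.5754, 0.222, 0.2169]
tool_rot: [0.999, -0.045, -0.001, 0.001]
ft_force: [0.7, 0.7, -1.6]
grip_width: 0.0304
```

```bash
python3 -c "
from h import *
delta(588,257.5,140,-5);save('s8',imaging.camera('side'))"
```

```text
units [ 0.095 -0.366  0.768] roll -0.0015 | yaw now -5.13 pos [575.4 222.  216.9] t 13.9 w 30.4 tilt [-0.002 -0.001 -1.   ] j [ 0.37  0.49  0.27  1.35 -0.    2.03]
```

View pics/s8.png

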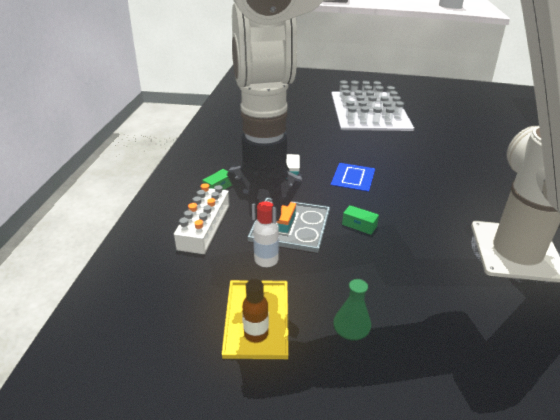

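>>> carry_out:
  moves:
    - [0.04, -0.15, 0, 0, -1]
    - [0.08, -0.3, 0.05, 0, -1]
    - [0.095, -0.366, 0.1, 0, -1]
    - [0.095, -0.366, 0.2, 0, -1]
    - [0.095, -0.366, 0.35, 0, -1]
    - [0.095, -0.366, 0.5, 0, -1]
    - [0.095, -0.366, 0.65, 0, -1]
    - [0.095, -0.366, 0.75, 0, -1]
    - [0.095, -0.366, 0.8, 0, -1]
    - [0.095, -0.366, 0.83, 0, -1]
    - [0.095, -0.366, 0.85, 0, -1]
    - [0.095, -0.366, 0.86, 0, -1]
    - [0.095, -0.366, 0.86, 0, -1]

```text
clock: 15.25
eef_pos: [0.5892, 0.2584, 0.1323]
tool_rot: [0.999, -0.045, 0.0, -0.0]
ft_force: [-0.6, 0.2, -1.7]
grip_width: 0.0303
```

>>> carry_out:
  moves:
    - [0, 0, 0.005, 0, -1]
    - [0, 0, 0.01, 0, -1]
    - [0, 0, 0.01, 0, -1]

```text
clock: 15.55
eef_pos: [0.5889, 0.2584, 0.1309]
tool_rot: [0.999, -0.044, 0.0, -0.0]
ft_force: [-0.1, 0.2, -1.3]
grip_width: 0.0304
```

>>> carry_out:
  moves:
    - [0, 0, 0.005, 0, -1]
    - [0, 0, 0.01, 0, -1]
    - [0, 0, 0.01, 0, -1]

```text
clock: 15.85
eef_pos: [0.5889, 0.2584, 0.1302]
tool_rot: [0.999, -0.044, 0.0, -0.0]
ft_force: [-0.7, 0.4, 0.7]
grip_width: 0.0305
```

>>> carry_out:
  moves:
    - [0, 0, 0.005, 0, -1]
    - [0, 0, 0.01, 0, -1]
    - [0, 0, 0.01, 0, -1]

```text
clock: 16.15
eef_pos: [0.589, 0.2585, 0.1302]
tool_rot: [0.999, -0.044, 0.0, -0.0]
ft_force: [-2.9, -0.7, 5.7]
grip_width: 0.0308
```

>>> carry_out:
  moves:
    - [0, 0, 0, 0, 0.2]
    - [0, 0, 0, 0, 0.2]
    - [0, 0, 0, 0, 0.2]
    - [0, 0, 0, 0, 0.3]

```text
clock: 16.55
eef_pos: [0.5889, 0.2583, 0.1286]
tool_rot: [0.999, -0.045, -0.0, 0.0]
ft_force: [-0.1, -0.5, 1.0]
grip_width: 0.0559
```

>>> carry_out:
  moves:
    - [0, 0, -0.2, 0, 0.3]
    - [0, 0, -0.5, 0, 0.3]
    - [0, 0, -0.92, 0, 0.6]
    - [0, 0.2, -0.92, 0, 0.9]
    - [0, 0.6, -0.92, 0, 0.9]
    - [0, 1, -0.92, 0, 0.9]

```text
clock: 17.15
eef_pos: [0.58, 0.1584, 0.221]
tool_rot: [0.999, -0.043, 0.0, -0.0]
ft_force: [-0.1, -0.7, -0.9]
grip_width: 0.0809
```

>>> carry_out:
  moves:
    - [0, 0.4, 0, 0, 0.9]
    - [0, 0.8, 0, 0, 0.9]
    - [0, 0.8, 0, 0, 0.9]
    - [0, 0.8, 0, 0, 0.9]

```text
clock: 17.55
eef_pos: [0.573, 0.0781, 0.2209]
tool_rot: [0.999, -0.046, 0.0, -0.0]
ft_force: [-0.3, 0.6, -0.3]
grip_width: 0.0812
```

```bash
python3 -c "
from h import *
delta(571,-14,220,-5.5);I=imaging.camera('wrist');save('w9',I);save('w9c',I,(180,60,480,300),2.6);save('s9',imaging.camera('side'))"
```

```text
units [0.064 0.919 0.009] roll 0.003 | yaw now -5.23 pos [573.   78.1 220.9] t 17.55 w 81.2 tilt [ 0.  0. -1.] j [0.14 0.41 0.15 1.31 0.   1.8 ]
```

View pics/w9.png

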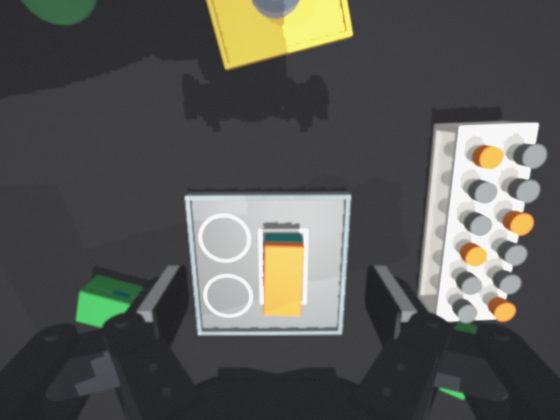

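View pics/s9.png

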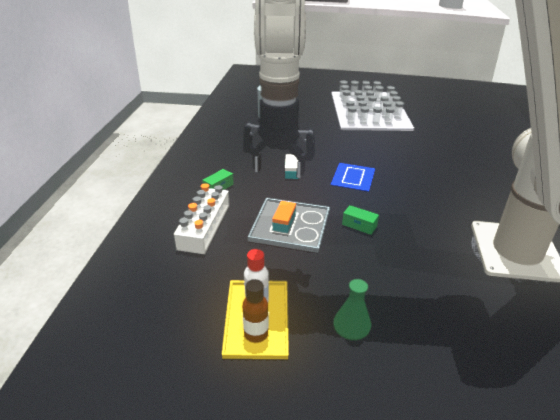

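Run:
```python
import cv2
I=cv2.imread('pics/w9.png')[180:345,180:360]
cv2.imwrite('pics/w9d.png',cv2.resize(I,None,fx=3.6,fy=3.6,interpolation=cv2.INTER_CUBIC))
```

```text
(no output)
```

View pics/w9d.png

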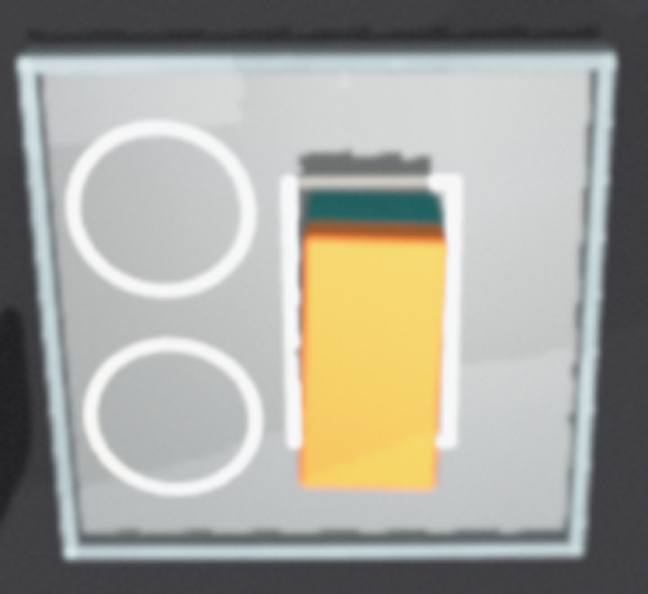

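Run:
```python
from h import *
np.set_printoptions(precision=1,suppress=True)
m=imaging.camera_model('wrist')
f=lambda p:(np.array(p)+.5)/3.6-.5+[180,180]
def quad(n,p,z):
    w=onplane(m,f(p),z)[:,:2]*1000
    ex=w[1]+w[2]-w[0]-w[3]; ey=w[0]+w[1]-w[2]-w[3]
    yw=np.degrees([np.arctan2(ex[1],ex[0]),np.arctan2(-ey[0],ey[1])])
    print(n,w.mean(0),"size",np.hypot(*ex)/2,np.hypot(*ey)/2,"yaw",yw); return w.mean(0)
c=quad("caddy rim",[(17,54),(616,53),(584,557),(66,559)],.014); a=np.radians(-5.1); print("orig",c+16*np.array([np.cos(a),np.sin(a)]))
quad("lid",[(304,238),(445,239),(437,490),(299,488)],.046)
quad("outline outer",[(281,174),(463,174),(456,448),(288,448)],.008)
r=onplane(m,f([(162,209),(173,416)]),.008)[:,:2]*1000
print("rings",r, r.mean(0)+64*np.array([np.cos(a),np.sin(a)]), np.degrees(np.arctan2(-(r[0]-r[1])[0],(r[0]-r[1])[1])),np.linalg.norm(r[0]-r[1]))
```

```text
caddy rim [556.1 -13.6] size 171.8227818063448 172.57764907066505 yaw [-4.9 -4.6]
orig [572. -15.]
lid [571.2 -11.9] size 39.30652388421997 79.45856061541697 yaw [-5.8 -6. ]
outline outer [571.9 -15.3] size 54.80442184515213 95.20750958732025 yaw [-5.1 -4.7]
rings [[511.2  26.4]
 [505.  -45.2]] [571.8 -15.1] -4.989654109306263 71.95230859924268
```

>>> carry_out:
  moves:
    - [0.03, 0.4, 0, 0.008, 0.9]
    - [0.06, 0.8, 0.1, 0.008, 0.9]
    - [0.066, 0.905, 0.5, 0.008, 0.9]
    - [0.066, 0.905, 0.9, 0.008, 0.9]
    - [0.066, 0.905, 1, 0.008, 0.9]
    - [0.066, 0.905, 1, 0.008, 0.9]

```text
clock: 18.25
eef_pos: [0.5702, -0.0104, 0.119]
tool_rot: [0.999, -0.05, -0.002, -0.0]
ft_force: [0.7, -0.2, 0.3]
grip_width: 0.0811
```

```bash
python3 -c "
from h import *
delta(571.2,-12.5,37,-5.9);save('w10',imaging.camera('wrist'))"
```

```text
units [0.016 0.019 0.82 ] roll 0.0021 | yaw now -5.71 pos [570.2 -10.4 119. ] t 18.25 w 81.1 tilt [-0.005  0.    -1.   ] j [-0.02  0.47 -0.03  1.07  0.    1.65]
```

View pics/w10.png

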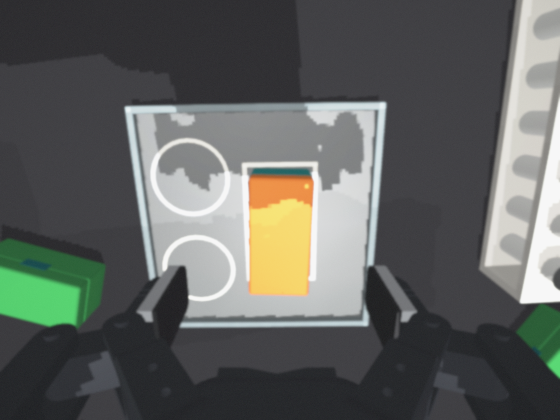

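>>> carry_out:
  moves:
    - [0.01, 0.015, 0.25, 0.002, 0.9]
    - [0.01, 0.015, 0.5, 0.002, 0.9]
    - [0.01, 0.015, 0.65, 0.002, 0.9]
    - [0.01, 0.015, 0.75, 0.002, 0.9]
    - [0.01, 0.015, 0.8, 0.002, 0.9]
    - [0.01, 0.015, 0.82, 0.002, 0.9]
    - [0.01, 0.015, 0.82, 0.002, 0.9]

```text
clock: 19.0
eef_pos: [0.5731, -0.0131, 0.0397]
tool_rot: [0.999, -0.052, 0.001, -0.0]
ft_force: [0.0, -0.4, -0.2]
grip_width: 0.0811
```

>>> carry_out:
  moves:
    - [0, 0, 0, 0, 0.1]
    - [0, 0, 0, 0, -0.5]
    - [0, 0, 0, 0, -1]
    - [0, 0, 0, 0, -1]
    - [0, 0, 0, 0, -1]
    - [0, 0, 0, 0, -1]

```text
clock: 19.6
eef_pos: [0.5729, -0.0134, 0.0395]
tool_rot: [0.999, -0.052, 0.001, -0.0]
ft_force: [-0.2, -0.6, 4.9]
grip_width: 0.0391
```

```bash
python3 -c "
from h import *
delta(571.2,-12.5,37,-5.9);save('s10',imaging.camera('side'),(240,140,400,260),5)"
```

```text
units [-0.018 -0.007  0.025] roll -0.0012 | yaw now -6.01 pos [572.9 -13.4  39.5] t 19.6 w 39.1 tilt [ 0.001 -0.    -1.   ] j [-0.02  0.56 -0.12  0.89 -0.    1.65]
```

View pics/s10.png

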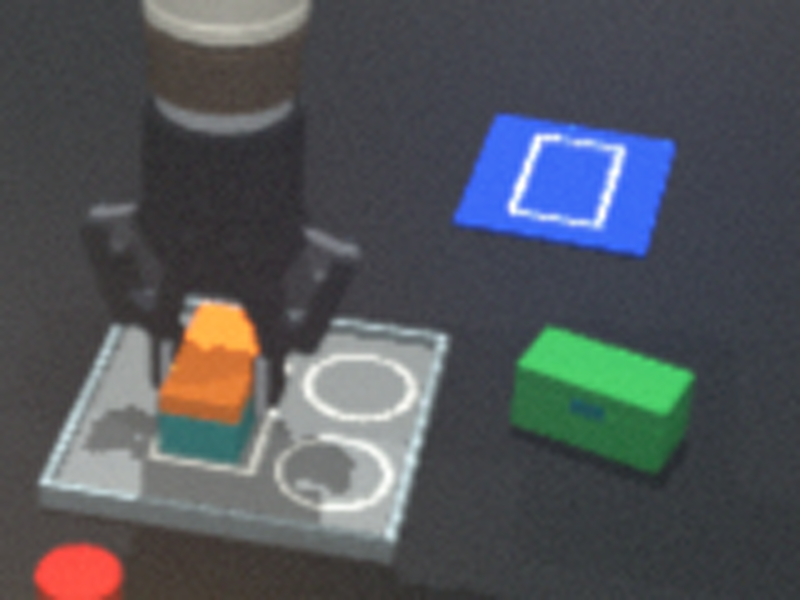

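>>> carry_out:
  moves:
    - [0, 0, -0.05, 0, -1]
    - [0, 0, -0.15, 0, -1]
    - [0, 0, -0.35, 0, -1]
    - [0, 0, -0.6, 0, -1]
    - [0, 0, -0.85, 0, -1]
    - [0, 0, -1, 0, -1]
    - [0, 0, -1, 0, -1]

```text
clock: 20.35
eef_pos: [0.5739, -0.0133, 0.1418]
tool_rot: [0.999, -0.052, 0.003, -0.0]
ft_force: [0.4, -0.0, -0.5]
grip_width: 0.0391
```

```bash
python3 -c "
from h import *
delta(403.5,-277,140,-8.6)"
```

```text
units [-1.419  2.801  0.009] roll 0.0289 | yaw now -6.0 pos [573.9 -13.3 141.8] t 20.35 w 39.1 tilt [ 0.005 -0.    -1.   ] j [-0.02  0.45  0.    1.12  0.    1.65]
```

>>> carry_out:
  moves:
    - [-0.05, 0.1, -0.1, 0, -1]
    - [-0.12, 0.35, -0.3, 0.01, -1]
    - [-0.22, 0.7, -0.5, 0.02, -1]
    - [-0.32, 1, -0.58, 0.029, -1]

```text
clock: 20.75
eef_pos: [0.5292, -0.1109, 0.1978]
tool_rot: [0.997, -0.075, 0.0, 0.0]
ft_force: [1.4, -0.7, -1.1]
grip_width: 0.0391
```

>>> carry_out:
  moves:
    - [-0.1, 0.35, 0, 0, -1]
    - [-0.2, 0.7, 0, 0, -1]
    - [-0.3, 1, 0, 0, -1]

```text
clock: 21.05
eef_pos: [0.4831, -0.2054, 0.196]
tool_rot: [0.997, -0.076, -0.001, -0.0]
ft_force: [0.2, -0.3, -0.5]
grip_width: 0.0388
```

>>> carry_out:
  moves:
    - [-0.1, 0.35, 0, 0, -1]
    - [-0.2, 0.7, 0, 0, -1]
    - [-0.3, 1, 0, 0, -1]

```text
clock: 21.35
eef_pos: [0.4384, -0.2995, 0.1959]
tool_rot: [0.997, -0.076, -0.001, -0.0]
ft_force: [1.1, 0.3, -1.1]
grip_width: 0.0391
```

>>> carry_out:
  moves:
    - [-0.1, 0.35, 0, 0, -1]
    - [-0.2, 0.7, 0, 0, -1]
    - [-0.25, 0.95, 0, 0, -1]
    - [-0.25, 0.95, 0, 0, -1]
    - [-0.25, 0.95, 0, 0, -1]

```text
clock: 21.85
eef_pos: [0.4003, -0.3883, 0.1957]
tool_rot: [0.997, -0.076, -0.001, -0.001]
ft_force: [0.5, 0.7, -0.3]
grip_width: 0.039
```

```bash
python3 -c "
from h import *
delta(403.7,-276.8,80,-8.6);save('w11',imaging.camera('wrist'))"
```

```text
units [-0.133 -1.105  1.16 ] roll -0.0013 | yaw now -8.72 pos [ 400.3 -388.3  195.7] t 21.85 w 39.0 tilt [-0.002  0.002 -1.   ] j [-0.77  0.39  0.05  1.24  0.    0.95]
```

View pics/w11.png

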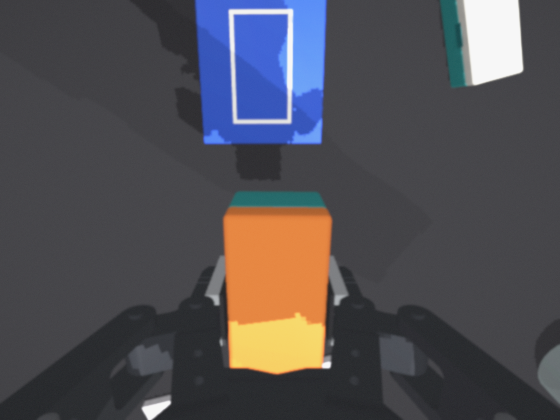

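Run:
```python
import cv2
I=cv2.imread('pics/w11.png')
cv2.imwrite('pics/w11c.png',cv2.resize(I[0:160,190:340],None,fx=3.7,fy=3.7,interpolation=cv2.INTER_CUBIC))
cv2.imwrite('pics/w11d.png',cv2.resize(I[180:390,200:350],None,fx=2.8,fy=2.8,interpolation=cv2.INTER_CUBIC))
```

```text
(no output)
```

View pics/w11c.png

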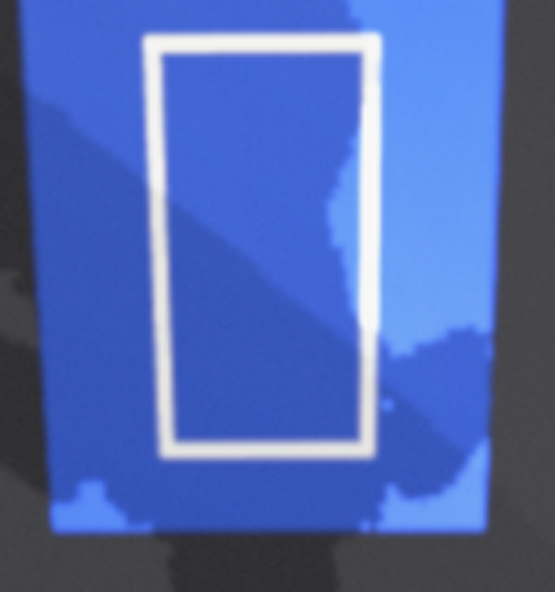

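View pics/w11d.png

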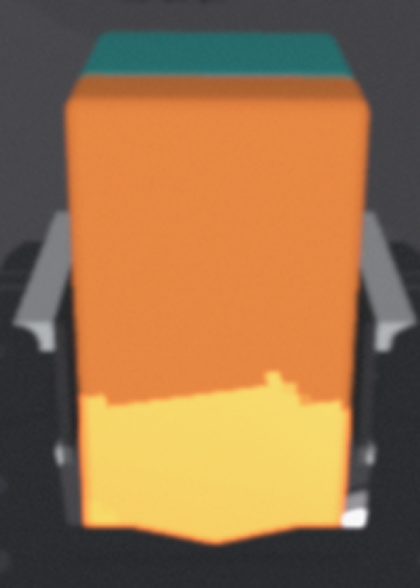

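Run:
```python
from h import *
np.set_printoptions(precision=1,suppress=True)
m=imaging.camera_model('wrist');o=bot.get_obs()
f=lambda p:(np.array(p)+.5)/3.7-.5+[190,0]
w=onplane(m,f([(142,33),(382,32),(375,460),(158,460)]),.004)[:,:2]*1000
ex=w[1]+w[2]-w[0]-w[3]; ey=w[0]+w[1]-w[2]-w[3]
print("outline",w.mean(0),np.hypot(*ex)/2,np.hypot(*ey)/2,np.degrees([np.arctan2(ex[1],ex[0]),np.arctan2(-ey[0],ey[1])]))
g=lambda p:(np.array(p)+.5)/2.8-.5+[200,180]
zt=o['eef_pos'][2]+.0065
w=onplane(m,g([(66,103),(370,104)]),zt); e=w[1]-w[0]; print("lid front",w*1000,np.linalg.norm(e)*1000,np.degrees(np.arctan2(e[1],e[0])))
print("front mid in tool mm",R.from_quat(o['tool_rot']).inv().apply(w.mean(0)-o['eef_pos'])*1000)
```

```text
outline [ 403.4 -276.1] 54.53155026433641 94.95704038015936 [-8.6 -8.7]
lid front [[ 387.3 -346.3  202.4]
 [ 426.1 -352.4  202.4]] 39.31949967704077 -8.798035900104527
front mid in tool mm [  0.  -38.8  -6.4]
```

>>> carry_out:
  moves:
    - [-0.02, -0.15, 0, 0, -1]
    - [-0.04, -0.4, 0.1, 0, -1]
    - [-0.08, -0.7, 0.3, 0, -1]
    - [-0.12, -0.95, 0.6, 0, -1]
    - [-0.133, -1, 0.9, 0, -1]
    - [-0.133, -1, 1, 0, -1]
    - [-0.133, -1, 1, 0, -1]

```text
clock: 22.6
eef_pos: [0.4029, -0.2855, 0.0958]
tool_rot: [0.997, -0.074, -0.001, -0.001]
ft_force: [-0.0, 0.2, -1.3]
grip_width: 0.039
```

```bash
python3 -c "
from h import *
delta(403.6,-276,45,-8.65)"
```

```text
units [-0.005 -0.095  0.508] roll 0.0018 | yaw now -8.49 pos [ 402.9 -285.5   95.8] t 22.6 w 39.0 tilt [-0.003  0.002 -1.   ] j [-0.62  0.36 -0.27  0.94  0.    1.1 ]
```

>>> carry_out:
  moves:
    - [0, -0.05, 0.1, 0, -1]
    - [-0.005, -0.095, 0.25, 0, -1]
    - [-0.005, -0.095, 0.4, 0, -1]
    - [-0.005, -0.095, 0.5, 0, -1]
    - [-0.005, -0.095, 0.53, 0, -1]
    - [-0.005, -0.095, 0.53, 0, -1]
    - [-0.005, -0.095, 0.53, 0, -1]

```text
clock: 23.3
eef_pos: [0.4051, -0.2785, 0.0445]
tool_rot: [0.997, -0.075, 0.001, 0.0]
ft_force: [0.6, -0.2, -1.4]
grip_width: 0.039
```

```bash
python3 -c "
from h import *
delta(403.6,-276,36,-8.65)"
```

```text
units [-0.018 -0.023  0.085] roll 0.0002 | yaw now -8.63 pos [ 405.1 -278.5   44.5] t 23.3 w 39.0 tilt [ 0.001 -0.001 -1.   ] j [-0.6   0.43 -0.34  0.8   0.    1.12]
```

>>> carry_out:
  moves:
    - [-0.018, -0.023, 0, 0, -1]
    - [-0.018, -0.023, 0.02, 0, -1]
    - [-0.018, -0.023, 0.04, 0, -1]
    - [-0.018, -0.023, 0.055, 0, -1]
    - [-0.018, -0.023, 0.065, 0, -1]
    - [-0.018, -0.023, 0.065, 0, -1]
    - [-0.018, -0.023, 0.065, 0, -1]

```text
clock: 24.0
eef_pos: [0.4031, -0.2754, 0.0373]
tool_rot: [0.997, -0.075, -0.0, -0.0]
ft_force: [-1.1, -0.9, -1.6]
grip_width: 0.0393
```

```bash
python3 -c "
from h import *
delta(403.6,-276,36,-8.65);save('s11',imaging.camera('side'),(280,120,400,220),6);save('c11',imaging.camera('scene'),(120,120,240,240),5)"
```

```text
units [0.006 0.005 0.013] roll 0.0004 | yaw now -8.61 pos [ 403.1 -275.4   37.3] t 24.0 w 39.3 tilt [-0.  0. -1.] j [-0.6   0.43 -0.36  0.78  0.    1.12]
```

View pics/s11.png

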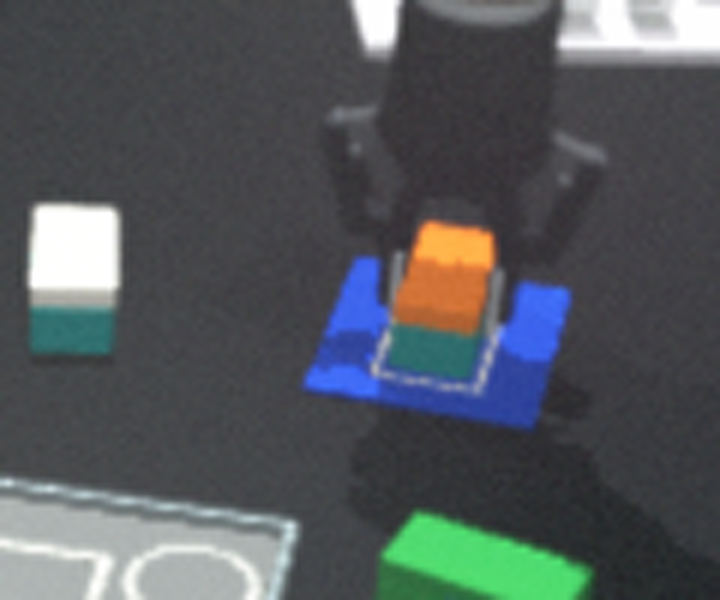

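View pics/c11.png

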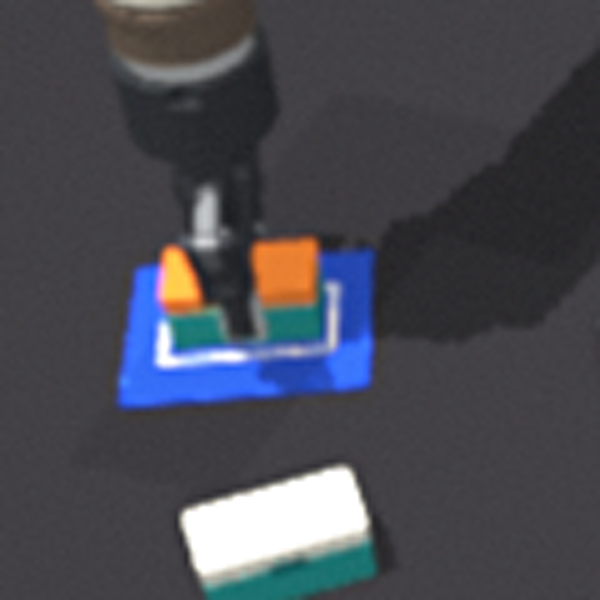

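>>> carry_out:
  moves:
    - [0.005, -0.003, 0.005, 0, -1]
    - [0.005, -0.003, 0.01, 0, -1]
    - [0.005, -0.003, 0.015, 0, -1]
    - [0.005, -0.003, 0.02, 0, -1]
    - [0.005, -0.003, 0.02, 0, -1]

```text
clock: 24.6
eef_pos: [0.4036, -0.2752, 0.0355]
tool_rot: [0.997, -0.075, 0.0, -0.0]
ft_force: [0.3, 0.2, 2.0]
grip_width: 0.0391
```

>>> carry_out:
  moves:
    - [0, 0, 0, 0, -0.3]
    - [0, 0, 0, 0, 0.2]
    - [0, 0, 0, 0, 0.6]
    - [0, 0, 0, 0, 0.9]
    - [0, 0, 0, 0, 0.9]

```text
clock: 25.1
eef_pos: [0.4037, -0.2752, 0.0352]
tool_rot: [0.997, -0.075, 0.0, -0.0]
ft_force: [0.2, -0.4, 0.6]
grip_width: 0.0812
```

>>> carry_out:
  moves:
    - [0, 0, -0.1, 0, 0.9]
    - [0, 0, -0.4, 0, 0.9]
    - [0, 0, -0.8, 0, 0.9]
    - [0, 0, -1, 0, 0.9]
    - [0, 0, -1, 0, 0.9]

```text
clock: 25.6
eef_pos: [0.4059, -0.2768, 0.1395]
tool_rot: [0.997, -0.075, 0.004, 0.002]
ft_force: [0.8, 0.2, -1.1]
grip_width: 0.0808
```

```bash
python3 -c "
from h import *
delta(480,-390,230,0)"
```

```text
units [ 0.909  1.012 -0.895] roll -0.0957 | yaw now -8.61 pos [ 405.9 -276.8  139.5] t 25.6 w 80.8 tilt [ 0.007 -0.005 -1.   ] j [-0.6   0.3  -0.23  1.03 -0.    1.12]
```

>>> carry_out:
  moves:
    - [0.1, 0.1, -0.4, -0.03, 0.9]
    - [0.4, 0.4, -0.8, -0.07, 0.9]
    - [0.7, 0.7, -0.9, -0.096, 0.9]
    - [0.9, 1, -0.9, -0.096, 0.9]
    - [0.9, 1, -0.9, -0.096, 0.9]
    - [0.9, 1, -0.9, -0.096, 0.9]
    - [0.9, 1, -0.9, -0.096, 0.9]

```text
clock: 26.3
eef_pos: [0.4767, -0.3864, 0.2242]
tool_rot: [1.0, 0.0, -0.001, -0.001]
ft_force: [0.3, 0.1, 0.3]
grip_width: 0.0813
```

```bash
python3 -c "
from h import *
delta(586,-275,150,7.4);save('w12',imaging.camera('wrist'));save('s12',imaging.camera('side'),(280,120,400,220),6);save('c12',imaging.camera('scene'),(120,120,240,240),5)"
```

```text
units [ 1.096 -1.112  0.742] roll -0.0817 | yaw now 0.04 pos [ 476.7 -386.4  224.2] t 26.3 w 81.3 tilt [-0.002  0.002 -1.   ] j [-0.68  0.49  0.28  1.37  0.    0.89]
```

View pics/w12.png

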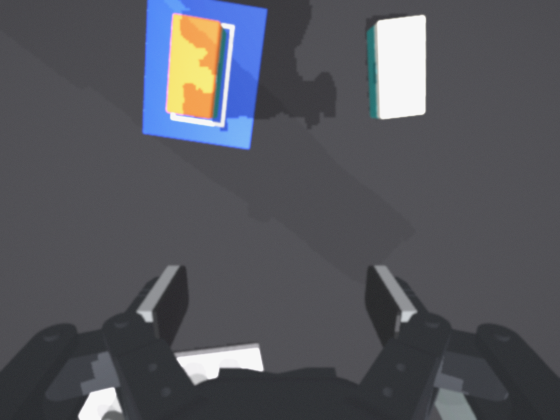

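View pics/s12.png

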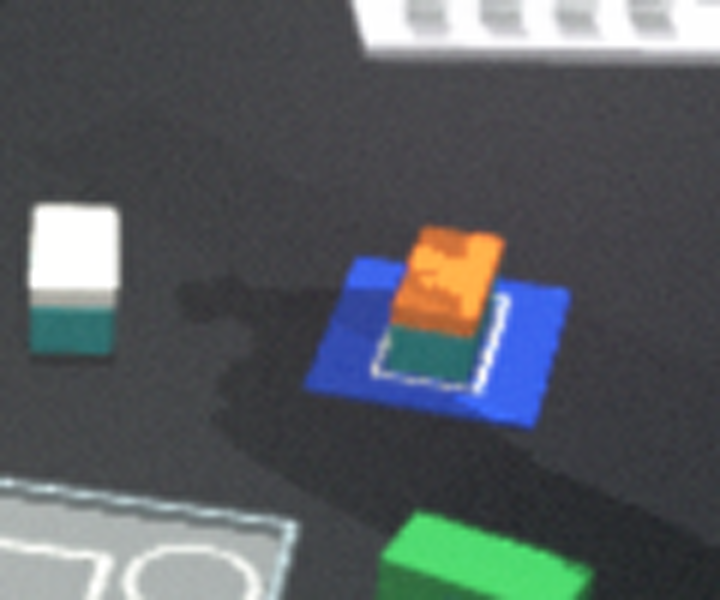

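View pics/c12.png

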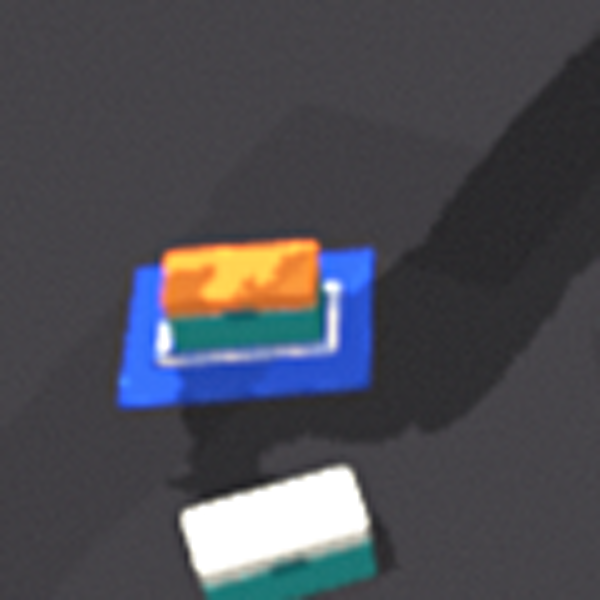

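Run:
```python
import cv2
I=cv2.imread('pics/w12.png')
cv2.imwrite('pics/w12c.png',cv2.resize(I[0:160,130:280],None,fx=3.7,fy=3.7,interpolation=cv2.INTER_CUBIC))
cv2.imwrite('pics/w12d.png',cv2.resize(I[0:130,340:450],None,fx=4,fy=4,interpolation=cv2.INTER_CUBIC))
```

```text
(no output)
```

View pics/w12c.png

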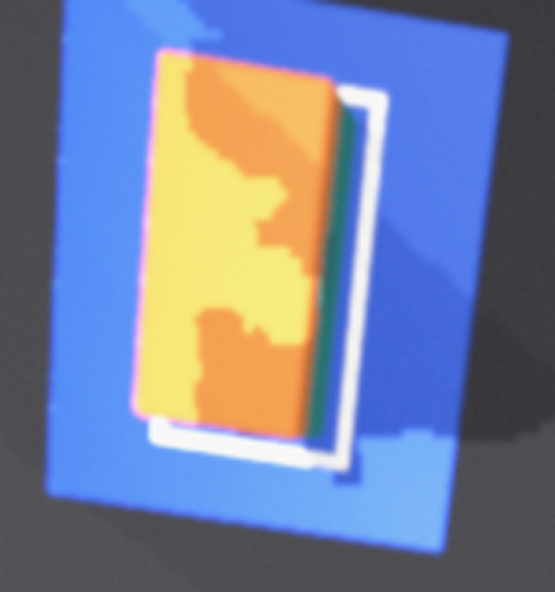

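View pics/w12d.png

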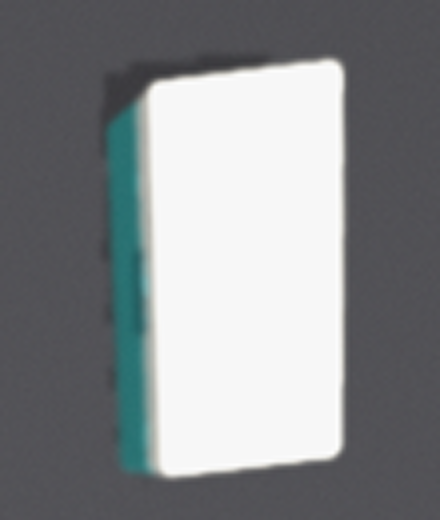

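Run:
```python
from h import *
np.set_printoptions(precision=1,suppress=True)
m=imaging.camera_model('wrist')
def quad(n,p,z):
    w=onplane(m,p,z)[:,:2]*1000
    ex=w[1]+w[2]-w[0]-w[3]; ey=w[0]+w[1]-w[2]-w[3]
    print(n,w.mean(0),"size",np.hypot(*ex)/2,np.hypot(*ey)/2,"yaw",np.degrees([np.arctan2(ex[1],ex[0]),np.arctan2(-ey[0],ey[1])])); return w
f=lambda p:(np.array(p)+.5)/3.7-.5+[130,0]
g=lambda p:(np.array(p)+.5)/4-.5+[340,0]
quad("old lid",f([(156,47),(337,79),(311,440),(132,414)]),.042)
w=onplane(m,f([(389,92),(350,471),(149,442)]),.004)[:,:2]*1000
e1=w[0]-w[1];e2=w[1]-w[2];print("outline",(w[0]+w[2])/2,np.hypot(*e1),np.hypot(*e2),np.degrees([np.arctan2(-e1[0],e1[1]),np.arctan2(e2[1],e2[0])]))
quad("new lid",g([(148,82),(344,60),(344,460),(155,479)]),.038)
```

```text
old lid [ 404.7 -276.1] size 42.01707670284038 79.36161249991761 yaw [-8.7 -8.2]
outline [ 403.3 -277. ] 94.45848167744712 55.19910803893006 [-8.5 -8.1]
new lid [ 586.  -276.2] size 42.086625337128574 81.44069366344632 yaw [6.2 6.7]
```

>>> carry_out:
  moves:
    - [0.1, -0.1, 0, -0.03, 0.9]
    - [0.4, -0.4, 0, -0.075, 0.9]
    - [0.7, -0.7, 0.1, -0.075, 0.9]
    - [0.95, -0.95, 0.3, -0.075, 0.9]
    - [1, -1, 0.5, -0.075, 0.9]
    - [1, -1, 0.7, -0.075, 0.9]
    - [1, -1, 0.7, -0.075, 0.9]
    - [1, -1, 0.7, -0.075, 0.9]

```text
clock: 27.25
eef_pos: [0.5777, -0.2866, 0.1556]
tool_rot: [0.998, 0.06, -0.0, -0.0]
ft_force: [0.9, -0.8, 0.5]
grip_width: 0.0812
```

```bash
python3 -c "
from h import *
delta(586,-275.8,90,6.8);save('w13',imaging.camera('wrist'))"
```

```text
units [ 0.096 -0.097  0.656] roll 0.0009 | yaw now 6.88 pos [ 577.7 -286.6  155.6] t 27.25 w 81.2 tilt [-0.  0. -1.] j [-0.46  0.58  0.26  1.25  0.    0.99]
```

View pics/w13.png

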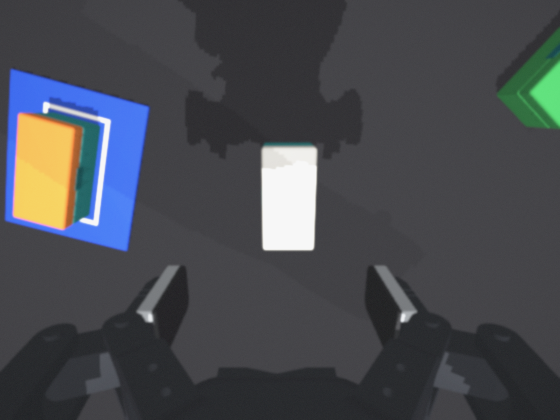

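>>> carry_out:
  moves:
    - [0.05, -0.05, 0.1, 0, 0.9]
    - [0.096, -0.097, 0.3, 0, 0.9]
    - [0.096, -0.097, 0.6, 0, 0.9]
    - [0.096, -0.097, 0.65, 0, 0.9]
    - [0.096, -0.097, 0.65, 0, 0.9]

```text
clock: 27.8
eef_pos: [0.5852, -0.2764, 0.0895]
tool_rot: [0.998, 0.059, -0.001, -0.001]
ft_force: [0.8, -0.4, 0.2]
grip_width: 0.0812
```

```bash
python3 -c "
from h import *
delta(586,-275.8,31,6.8)"
```

```text
units [ 0.009 -0.005  0.585] roll -0.0003 | yaw now 6.77 pos [ 585.2 -276.4   89.5] t 27.8 w 81.2 tilt [-0.002  0.001 -1.   ] j [-0.44  0.64  0.18  1.11  0.    1.01]
```

>>> carry_out:
  moves:
    - [0.005, -0.005, 0.2, 0, 0.9]
    - [0.005, -0.005, 0.4, 0, 0.9]
    - [0.005, -0.005, 0.52, 0, 0.9]
    - [0.005, -0.005, 0.57, 0, 0.9]
    - [0.005, -0.005, 0.585, 0, 0.9]
    - [0.005, -0.005, 0.585, 0, 0.9]
    - [0.005, -0.005, 0.585, 0, 0.9]

```text
clock: 28.5
eef_pos: [0.5871, -0.2766, 0.033]
tool_rot: [0.998, 0.059, 0.001, 0.0]
ft_force: [-0.4, -0.0, 0.0]
grip_width: 0.0813
```

>>> carry_out:
  moves:
    - [0, 0, 0, 0, 0.1]
    - [0, 0, 0, 0, -0.5]
    - [0, 0, 0, 0, -1]
    - [0, 0, 0, 0, -1]
    - [0, 0, 0, 0, -1]
    - [0, 0, 0, 0, -1]

```text
clock: 29.1
eef_pos: [0.5868, -0.2764, 0.0323]
tool_rot: [0.998, 0.059, 0.0, 0.0]
ft_force: [0.8, -0.6, 4.0]
grip_width: 0.0391
```

>>> carry_out:
  moves:
    - [0, 0, -0.05, 0, -1]
    - [0, 0, -0.15, 0, -1]
    - [0, 0, -0.35, 0, -1]
    - [0, 0, -0.6, 0, -1]
    - [0, 0, -0.85, 0, -1]
    - [0, 0, -1, 0, -1]
    - [0, 0, -1, 0, -1]

```text
clock: 29.8
eef_pos: [0.5881, -0.277, 0.1354]
tool_rot: [0.998, 0.059, 0.003, 0.001]
ft_force: [0.3, 0.0, -1.0]
grip_width: 0.039
```

```bash
python3 -c "
from h import *
delta(571.9,-15.3,150,-4.95)"
```

```text
units [ 0.149 -2.618 -0.154] roll 0.1303 | yaw now 6.78 pos [ 588.1 -277.   135.4] t 29.8 w 39.0 tilt [ 0.005 -0.003 -1.   ] j [-0.44  0.6   0.24  1.2   0.    1.01]
```

>>> carry_out:
  moves:
    - [0, -0.1, -0.1, 0.03, -1]
    - [0, -0.3, -0.3, 0.07, -1]
    - [0, -0.55, -0.5, 0.1, -1]
    - [0, -0.8, -0.6, 0.13, -1]
    - [0, -1, -0.6, 0.13, -1]

```text
clock: 30.3
eef_pos: [0.5748, -0.1758, 0.1929]
tool_rot: [0.999, -0.043, 0.001, 0.0]
ft_force: [0.3, -0.3, -1.0]
grip_width: 0.0391
```

>>> carry_out:
  moves:
    - [0, -0.25, 0, 0, -1]
    - [0, -0.45, 0, 0, -1]
    - [0, -0.45, 0, 0, -1]
    - [0, -0.45, 0, 0, -1]
    - [0, -0.45, 0, 0, -1]

```text
clock: 30.8
eef_pos: [0.5781, -0.1328, 0.1912]
tool_rot: [0.999, -0.043, -0.001, 0.0]
ft_force: [-0.7, 0.2, -0.4]
grip_width: 0.0388
```

```bash
python3 -c "
from h import *
delta(571.9,-15.3,100,-4.95)
I=imaging.camera('wrist');save('w14',I);save('w14c',I,(180,20,400,220),3.5);save('w14d',I,(200,180,350,390),2.8)"
```

```text
units [-0.163 -1.165  0.912] roll -0.0002 | yaw now -4.97 pos [ 578.1 -132.8  191.2] t 30.8 w 38.8 tilt [-0.001 -0.    -1.   ] j [-0.23  0.46  0.15  1.26 -0.    1.43]
```

View pics/w14.png

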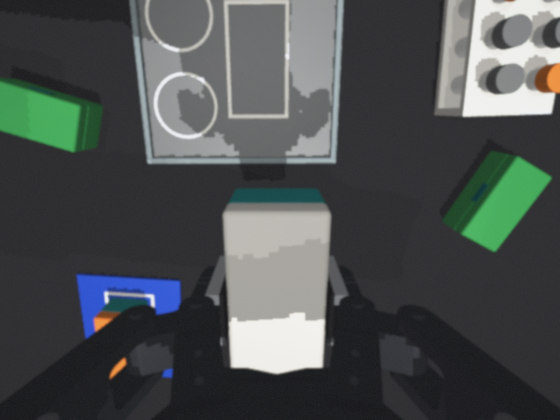

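View pics/w14d.png

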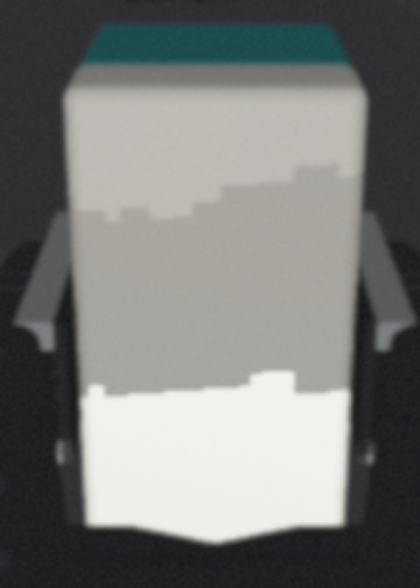

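View pics/w14c.png

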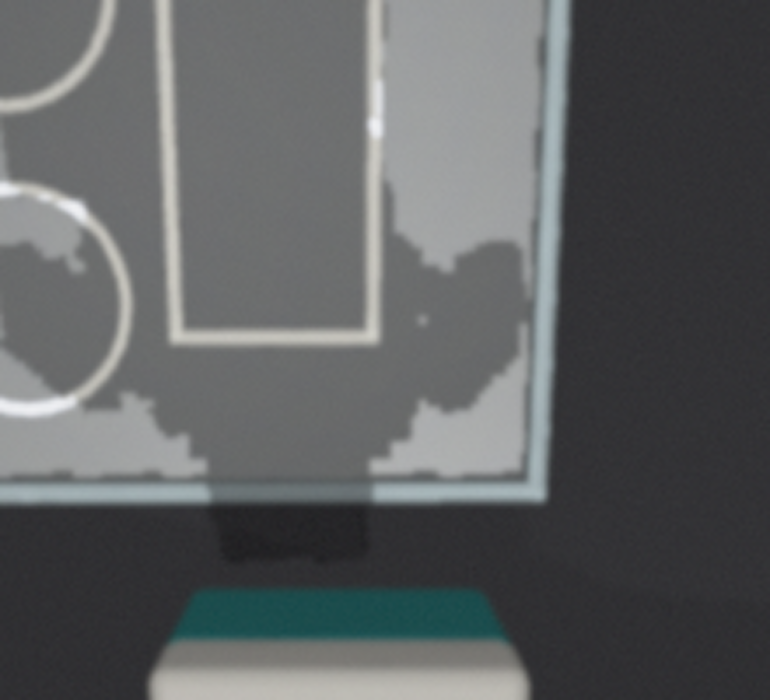

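Run:
```python
from h import *
np.set_printoptions(precision=2,suppress=True)
m=imaging.camera_model('wrist');o=bot.get_obs()
g=lambda p:(np.array(p)+.5)/2.8-.5+[200,180]
w=onplane(m,g([(64,92),(367,93)]),o['eef_pos'][2]+.0057); e=w[1]-w[0]; print(np.linalg.norm(e)*1000,np.degrees(np.arctan2(e[1],e[0])))
print("front mid in tool mm",R.from_quat(o['tool_rot']).inv().apply(w.mean(0)-o['eef_pos'])*1000)
f=lambda p:(np.array(p)+.5)/3.5-.5+[180,20]
w=onplane(m,f([(169,346),(381,346)]),.008)[:,:2]*1000; e=(w[1]-w[0]); a=np.arctan2(e[1],e[0]);print(w,np.hypot(*e),np.degrees(a)); n=np.array([-np.sin(a),np.cos(a)]);print("outline centre",w.mean(0)+47.5*n)
```

```text
39.283335854923834 -5.166142320385106
front mid in tool mm [ -0.3  -40.09  -5.71]
[[540.46 -61.39]
 [594.45 -66.13]] 54.19792619664035 -5.0152256181246475
outline centre [571.61 -16.44]
```

>>> carry_out:
  moves:
    - [-0.02, -0.15, 0, 0, -1]
    - [-0.06, -0.4, 0, 0, -1]
    - [-0.1, -0.7, 0.1, 0, -1]
    - [-0.14, -0.95, 0.4, 0, -1]
    - [-0.16, -1, 0.7, 0, -1]
    - [-0.16, -1, 0.9, 0, -1]
    - [-0.16, -1, 0.9, 0, -1]
    - [-0.16, -1, 0.9, 0, -1]

```text
clock: 31.65
eef_pos: [0.5711, -0.0309, 0.102]
tool_rot: [0.999, -0.043, -0.0, -0.0]
ft_force: [0.5, 0.6, -0.0]
grip_width: 0.0392
```

```bash
python3 -c "
from h import *
delta(571.8,-16.1,50,-5)"
```

```text
units [-0.005 -0.148  0.52 ] roll 0.0008 | yaw now -4.93 pos [571.1 -30.9 102. ] t 31.65 w 39.2 tilt [-0.  0. -1.] j [-0.05  0.49 -0.05  1.03  0.    1.6 ]
```

>>> carry_out:
  moves:
    - [0, -0.08, 0.05, 0, -1]
    - [-0.005, -0.148, 0.2, 0, -1]
    - [-0.005, -0.148, 0.38, 0, -1]
    - [-0.005, -0.148, 0.5, 0, -1]
    - [-0.005, -0.148, 0.54, 0, -1]
    - [-0.005, -0.148, 0.54, 0, -1]
    - [-0.005, -0.148, 0.54, 0, -1]

```text
clock: 32.35
eef_pos: [0.5726, -0.0164, 0.0486]
tool_rot: [0.999, -0.043, 0.001, -0.0]
ft_force: [0.4, 0.7, -0.3]
grip_width: 0.0391
```

```bash
python3 -c "
from h import *
delta(571.8,-16.1,40,-5);save('s15',imaging.camera('side'),(240,140,400,260),5);save('c15',imaging.camera('scene'),(220,130,340,250),5)"
```

```text
units [-0.008 -0.002  0.086] roll 0.0007 | yaw now -4.94 pos [572.6 -16.4  48.6] t 32.35 w 39.1 tilt [ 0.001  0.    -1.   ] j [-0.03  0.55 -0.11  0.91  0.    1.63]
```

View pics/s15.png

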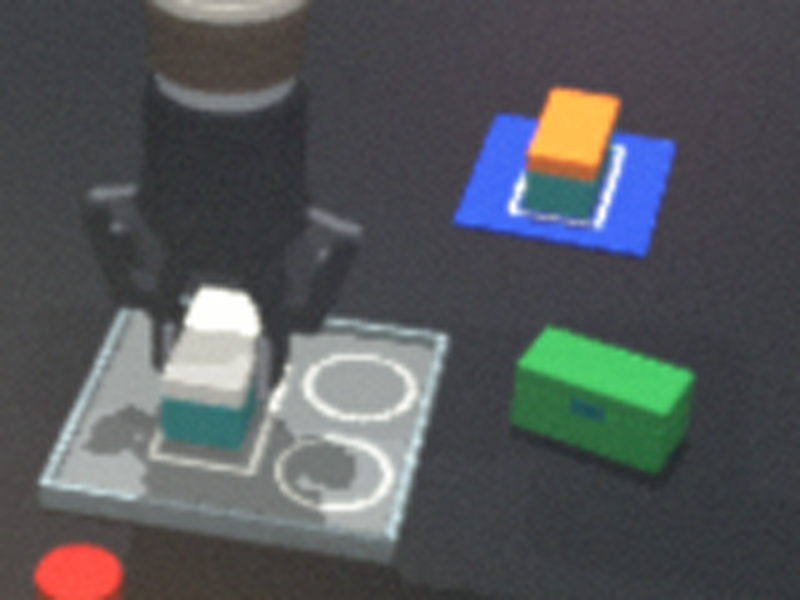

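View pics/c15.png

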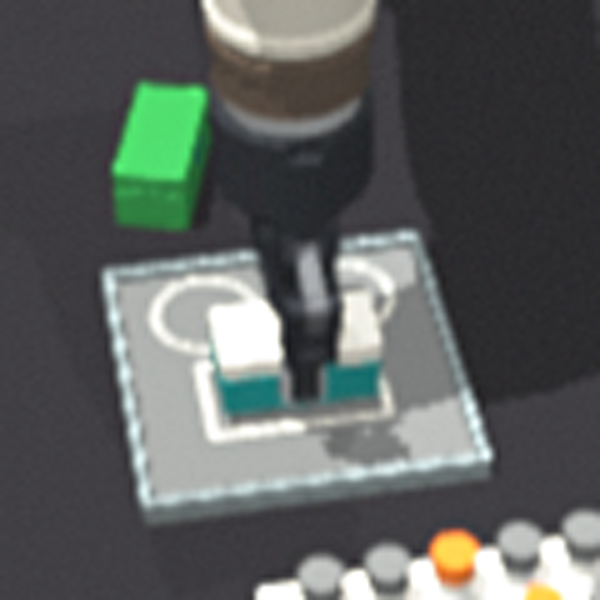

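>>> carry_out:
  moves:
    - [-0.006, 0, 0.02, 0, -1]
    - [-0.006, 0, 0.04, 0, -1]
    - [-0.006, 0, 0.06, 0, -1]
    - [-0.006, 0, 0.07, 0, -1]
    - [-0.006, 0, 0.078, 0, -1]
    - [-0.006, 0, 0.082, 0, -1]
    - [-0.006, 0, 0.082, 0, -1]

```text
clock: 33.15
eef_pos: [0.5711, -0.0162, 0.0403]
tool_rot: [0.999, -0.043, -0.0, 0.0]
ft_force: [-2.2, 0.2, 4.0]
grip_width: 0.0393
```

>>> carry_out:
  moves:
    - [0, 0, 0, 0, -0.3]
    - [0, 0, 0, 0, 0.2]
    - [0, 0, 0, 0, 0.6]
    - [0, 0, 0, 0, 0.8]
    - [0, 0, 0, 0, 0.8]

```text
clock: 33.65
eef_pos: [0.5713, -0.0162, 0.0394]
tool_rot: [0.999, -0.043, -0.0, 0.0]
ft_force: [-0.0, 0.5, 0.5]
grip_width: 0.0768
```

>>> carry_out:
  moves:
    - [0, 0, -0.1, 0, 0.8]
    - [0, 0, -0.4, 0, 0.8]
    - [0, 0, -0.8, 0, 0.8]
    - [0, 0, -1, 0, 0.8]
    - [0, 0, -1, 0, 0.8]

```text
clock: 34.15
eef_pos: [0.5742, -0.0163, 0.1444]
tool_rot: [0.999, -0.043, 0.004, -0.0]
ft_force: [1.5, -0.1, 0.6]
grip_width: 0.0769
```

>>> carry_out:
  moves:
    - [0, 0.1, -0.3, 0, 0.8]
    - [0, 0.5, -0.8, 0, 0.8]
    - [0, 0.8, -0.8, 0, 0.8]
    - [0, 0.8, -0.8, 0, 0.8]
    - [0, 0.8, -0.8, 0, 0.8]
    - [0, 0.8, -0.8, 0, 0.8]

```text
clock: 34.75
eef_pos: [0.5636, -0.0953, 0.2182]
tool_rot: [0.999, -0.043, -0.001, -0.0]
ft_force: [-0.6, 0.2, -0.1]
grip_width: 0.0769
```

```bash
python3 -c "
from h import *
delta(589,258.5,215,-5)
I=imaging.camera('wrist');save('w16',I,(160,90,380,290),3.5)"
```

```text
units [-0.049 -3.546  0.035] roll 0.0011 | yaw now -4.9 pos [563.6 -95.3 218.2] t 34.75 w 76.9 tilt [-0.003  0.001 -1.   ] j [-0.17  0.4   0.13  1.3   0.    1.49]
```

View pics/w16.png

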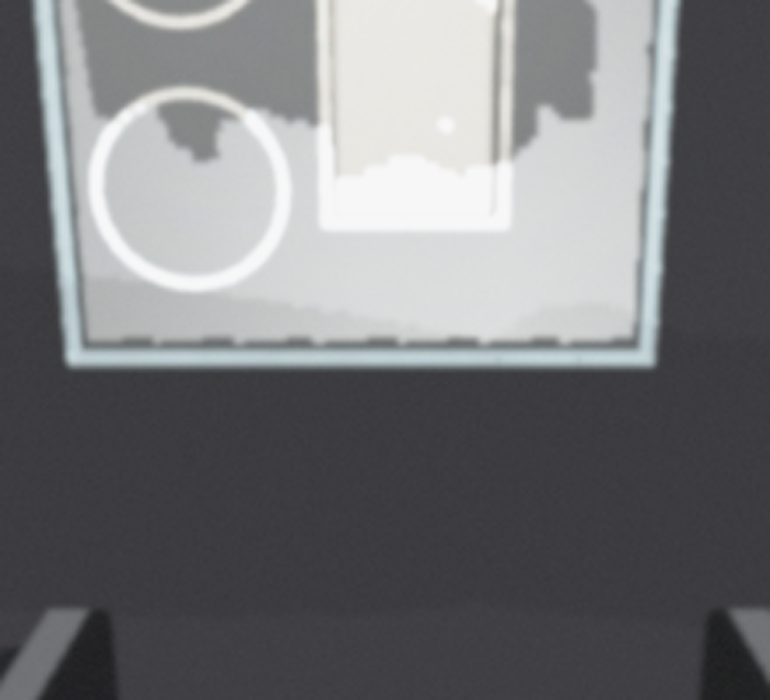

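```bash
python3 -c "
from h import *
I=imaging.camera('wrist');save('w17',I,(160,0,380,200),3.5)"
```

View pics/w17.png

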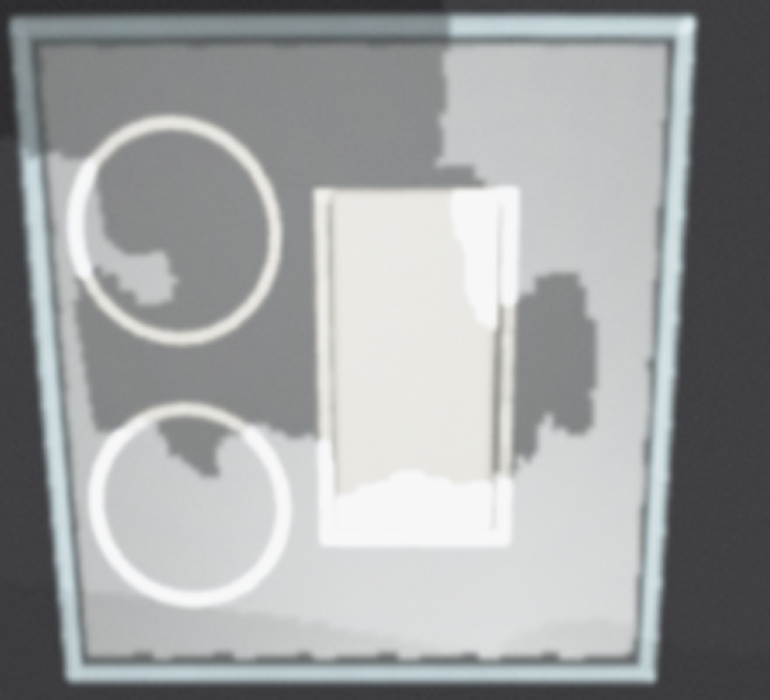

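Run:
```python
from h import *
np.set_printoptions(precision=1,suppress=True)
m=imaging.camera_model('wrist')
f=lambda p:(np.array(p)+.5)/3.5-.5+[160,0]
def quad(n,p,z):
    w=onplane(m,f(p),z)[:,:2]*1000
    ex=w[1]+w[2]-w[0]-w[3]; ey=w[0]+w[1]-w[2]-w[3]
    print(n,w.mean(0),"size",np.hypot(*ex)/2,np.hypot(*ey)/2,"yaw",np.degrees([np.arctan2(ex[1],ex[0]),np.arctan2(-ey[0],ey[1])])); return w
quad("lid",[(332,190),(501,190),(494,530),(338,530)],.046)
quad("outline",[(313,187),(520,186),(512,547),(319,547)],.008)
```

```text
lid [571.7 -15.2] size 39.50212112680753 78.99906850055038 yaw [-4.8 -4.8]
outline [571.6 -16.7] size 55.09276020493582 95.04930252642822 yaw [-4.7 -4.9]
```

>>> carry_out:
  moves:
    - [0, -0.2, 0, 0.002, 0.3]
    - [-0.01, -0.6, 0, 0.002, 0.3]
    - [-0.01, -1, 0, 0.002, 0.3]

```text
clock: 35.15
eef_pos: [0.5715, 0.0052, 0.2188]
tool_rot: [0.999, -0.045, -0.001, -0.0]
ft_force: [0.1, -1.1, -0.4]
grip_width: 0.0554
```

>>> carry_out:
  moves:
    - [0, -0.5, 0, 0, 0.3]
    - [-0.01, -1, 0, 0, 0.3]

```text
clock: 35.35
eef_pos: [0.5794, 0.1059, 0.2189]
tool_rot: [0.999, -0.044, -0.001, 0.0]
ft_force: [0.8, -0.3, -0.9]
grip_width: 0.0557
```

>>> carry_out:
  moves:
    - [0, -0.5, 0, 0, 0.3]
    - [-0.01, -1, 0, 0, 0.3]

```text
clock: 35.55
eef_pos: [0.587, 0.2061, 0.2188]
tool_rot: [0.999, -0.044, -0.001, 0.0]
ft_force: [1.3, -0.5, -0.2]
grip_width: 0.0553
```

>>> carry_out:
  moves:
    - [-0.01, -0.4, 0, 0, 0.3]
    - [-0.01, -0.54, 0, 0, 0.3]
    - [-0.01, -0.54, 0, 0, 0.3]
    - [-0.01, -0.54, 0, 0, 0.3]

```text
clock: 35.95
eef_pos: [0.591, 0.2566, 0.2189]
tool_rot: [0.999, -0.044, -0.001, 0.001]
ft_force: [-0.5, -0.7, 0.0]
grip_width: 0.0554
```

```bash
python3 -c "
from h import *
delta(589,258.5,130.2,-5.1);save('w18',imaging.camera('wrist'))"
```

```text
units [-0.021 -0.018  0.887] roll 0.0004 | yaw now -5.07 pos [591.  256.6 218.9] t 35.95 w 55.4 tilt [-0.001 -0.001 -1.   ] j [ 0.41  0.55  0.37  1.39 -0.    2.07]
```

View pics/w18.png

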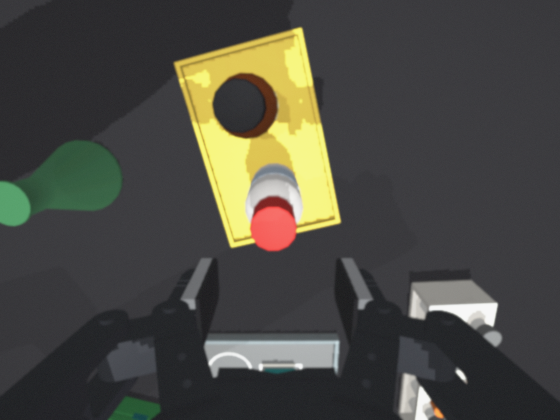

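>>> carry_out:
  moves:
    - [-0.02, -0.018, 0.2, 0, 0.2]
    - [-0.02, -0.018, 0.5, 0, 0.2]
    - [-0.02, -0.018, 0.75, 0, 0.2]
    - [-0.02, -0.018, 0.87, 0, 0.2]
    - [-0.02, -0.018, 0.9, 0, 0.2]
    - [-0.02, -0.018, 0.9, 0, 0.2]

```text
clock: 36.6
eef_pos: [0.5902, 0.2581, 0.1301]
tool_rot: [0.999, -0.045, 0.0, -0.0]
ft_force: [0.9, -0.6, 0.5]
grip_width: 0.0512
```

```bash
python3 -c "
from h import *
delta(588.9,258.4,128.6,-5.1)"
```

```text
units [-0.013 -0.002  0.015] roll -0.0009 | yaw now -5.18 pos [590.2 258.1 130.1] t 36.6 w 51.2 tilt [ 0.  0. -1.] j [ 0.41  0.6   0.22  1.19 -0.    2.07]
```

>>> carry_out:
  moves:
    - [-0.012, -0.002, 0.012, 0, 0.2]
    - [-0.012, -0.002, 0.012, 0, 0.2]
    - [-0.012, -0.002, 0.012, 0, -0.1]
    - [-0.012, -0.002, 0.012, 0, -1]
    - [-0.012, -0.002, 0.012, 0, -1]
    - [-0.012, -0.002, 0.012, 0, -1]
    - [-0.012, -0.002, 0.012, 0, -1]

```text
clock: 37.3
eef_pos: [0.5891, 0.2597, 0.1295]
tool_rot: [0.999, -0.044, 0.001, -0.001]
ft_force: [-0.2, -0.3, 5.1]
grip_width: 0.0307
```

>>> carry_out:
  moves:
    - [0, 0, -0.05, 0, -1]
    - [0, 0, -0.15, 0, -1]
    - [0, 0, -0.35, 0, -1]
    - [0, 0, -0.6, 0, -1]
    - [0, 0, -0.85, 0, -1]
    - [0, 0, -0.85, 0, -1]

```text
clock: 37.9
eef_pos: [0.5905, 0.2601, 0.2178]
tool_rot: [0.999, -0.045, 0.003, -0.002]
ft_force: [-0.3, 0.1, -2.3]
grip_width: 0.0309
```

```bash
python3 -c "
from h import *
delta(507.1,-44.1,215,-5.1)"
```

```text
units [-0.56   3.104  0.013] roll -0.0001 | yaw now -5.11 pos [590.5 260.1 217.8] t 37.9 w 30.9 tilt [ 0.007  0.003 -1.   ] j [ 0.41  0.55  0.36  1.38 -0.    2.07]
```

>>> carry_out:
  moves:
    - [-0.01, 0.1, 0, 0, -1]
    - [-0.05, 0.3, 0, 0, -1]
    - [-0.1, 0.55, 0, 0, -1]
    - [-0.14, 0.8, 0, 0, -1]

```text
clock: 38.3
eef_pos: [0.5656, 0.1791, 0.2106]
tool_rot: [0.999, -0.044, -0.002, 0.001]
ft_force: [0.3, -0.2, -1.1]
grip_width: 0.0308
```

>>> carry_out:
  moves:
    - [-0.05, 0.25, 0, 0, -1]
    - [-0.09, 0.5, 0, 0, -1]
    - [-0.14, 0.75, 0, 0, -1]
    - [-0.19, 1, 0, 0, -1]

```text
clock: 38.7
eef_pos: [0.5376, 0.0811, 0.211]
tool_rot: [0.999, -0.045, -0.002, 0.001]
ft_force: [-0.1, -0.9, -2.1]
grip_width: 0.0305
```

>>> carry_out:
  moves:
    - [-0.05, 0.25, 0, 0, -1]
    - [-0.09, 0.5, 0, 0, -1]
    - [-0.14, 0.75, 0, 0, -1]
    - [-0.19, 0.95, 0, 0, -1]
    - [-0.19, 1, 0, 0, -1]
    - [-0.19, 1, 0, 0, -1]
    - [-0.19, 1, 0, 0, -1]

```text
clock: 39.4
eef_pos: [0.5116, -0.0147, 0.2126]
tool_rot: [0.999, -0.044, -0.001, -0.0]
ft_force: [-0.2, -0.2, -2.4]
grip_width: 0.0299
```

```bash
python3 -c "
from h import *
delta(507.1,-43.2,150,-5.1)"
```

```text
units [-0.018  0.289  0.626] roll 0.0 | yaw now -5.1 pos [511.6 -14.7 212.6] t 39.4 w 29.9 tilt [-0.001  0.    -1.   ] j [-0.03  0.29 -0.05  1.24  0.    1.63]
```

>>> carry_out:
  moves:
    - [-0.01, 0.1, 0, 0, -1]
    - [-0.018, 0.25, 0.05, 0, -1]
    - [-0.018, 0.289, 0.15, 0, -1]
    - [-0.018, 0.289, 0.3, 0, -1]
    - [-0.018, 0.289, 0.45, 0, -1]
    - [-0.018, 0.289, 0.6, 0, -1]
    - [-0.018, 0.289, 0.65, 0, -1]
    - [-0.018, 0.289, 0.65, 0, -1]
    - [-0.018, 0.289, 0.65, 0, -1]

```text
clock: 40.3
eef_pos: [0.5078, -0.0437, 0.1487]
tool_rot: [0.999, -0.045, 0.0, -0.0]
ft_force: [0.2, -0.2, -2.5]
grip_width: 0.0304
```

```bash
python3 -c "
from h import *
delta(507.1,-43.2,133,-5.1)"
```

```text
units [-0.008 -0.005  0.157] roll -0.0001 | yaw now -5.11 pos [507.8 -43.7 148.7] t 40.3 w 30.4 tilt [ 0.  0. -1.] j [-0.09  0.33 -0.16  1.08  0.    1.57]
```

>>> carry_out:
  moves:
    - [-0.008, -0.005, 0.04, 0, -1]
    - [-0.008, -0.005, 0.08, 0, -1]
    - [-0.008, -0.005, 0.11, 0, -1]
    - [-0.008, -0.005, 0.13, 0, -1]
    - [-0.008, -0.005, 0.138, 0, -1]
    - [-0.008, -0.005, 0.138, 0, -1]
    - [-0.008, -0.005, 0.138, 0, -1]

```text
clock: 41.0
eef_pos: [0.5069, -0.043, 0.1347]
tool_rot: [0.999, -0.045, 0.0, 0.0]
ft_force: [0.3, -0.2, -1.5]
grip_width: 0.0306
```

```bash
python3 -c "
from h import *
delta(507.1,-43.2,133,-5.1)
import numpy as np
I=imaging.camera('side');save('s20f',I);save('s20',I,(240,140,400,260),5);save('c20',imaging.camera('scene'))"
```

```text
units [0.003 0.001 0.017] roll -0.0 | yaw now -5.1 pos [506.9 -43.  134.7] t 41.0 w 30.6 tilt [ 0. -0. -1.] j [-0.08  0.34 -0.18  1.04 -0.    1.58]
```

View pics/s20.png

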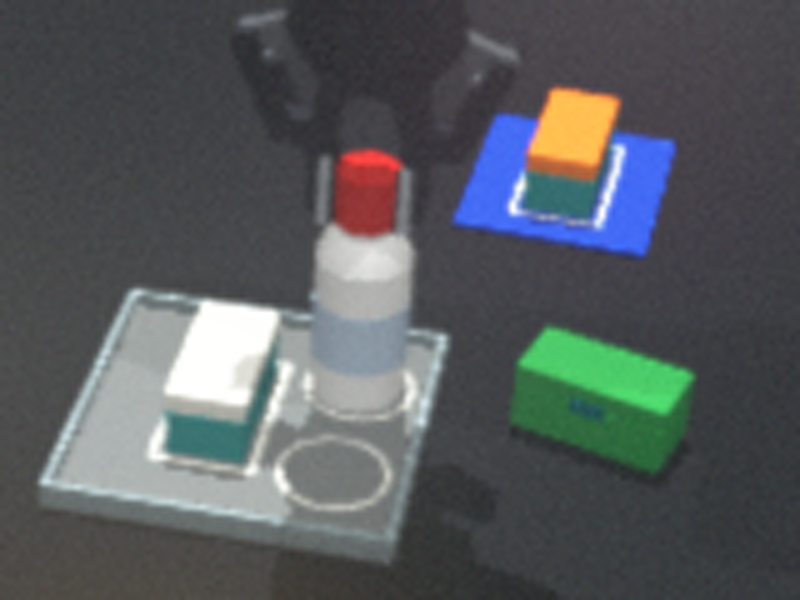

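>>> carry_out:
  moves:
    - [0, 0, 0.005, 0, -1]
    - [0, 0, 0.01, 0, -1]
    - [0, 0, 0.015, 0, -1]
    - [0, 0, 0.018, 0, -1]
    - [0, 0, 0.018, 0, -1]

```text
clock: 41.6
eef_pos: [0.5068, -0.0431, 0.1335]
tool_rot: [0.999, -0.045, 0.0, 0.0]
ft_force: [-2.3, -0.9, 5.7]
grip_width: 0.0305
```

```bash
cat > cmp.py <<'E'
from h import *
import sys
np.set_printoptions(precision=2,suppress=True)
def band(I,box,lo,hi):
    x0,y0,x1,y1=box
    H=cv2.cvtColor(I,cv2.COLOR_BGR2HSV)[y0:y1,x0:x1]; M=cv2.inRange(H,lo,hi)
    n,l,st,ce=cv2.connectedComponentsWithStats(M); i=1+st[1:,4].argmax(); return ce[i]+[x0,y0],st[i]
for nm in sys.argv[1:]:
    c=cv2.imread(nm)
    d='scene' if '/c' in nm or 'scene' in nm else 'side'
    bx=(235,140,305,215) if d=='scene' else (295,165,330,245)
    print(nm,"blue band",band(c,bx,(100,40,90),(120,160,255)))
E
python3 -c "
from h import *
delta(507.1,-43.2,133,-5.1)
save('s21',imaging.camera('side'));save('c21',imaging.camera('scene'))"
python3 cmp.py pics/scene0.png pics/c21.png pics/side0.png pics/s21.png
python3 - <<'E'
import cv2,numpy as np
a=[cv2.resize(cv2.imread(p)[140:215,230:310],None,fx=5,fy=5,interpolation=cv2.INTER_CUBIC) for p in('pics/scene0.png','pics/c21.png')]
cv2.imwrite('pics/cmp1.png',np.hstack(a))
E
```

```text
units [0.003 0.001 0.005] roll -0.0 | yaw now -5.1 pos [506.8 -43.1 133.5] t 41.6 w 30.5 tilt [ 0.001 -0.    -1.   ] j [-0.08  0.35 -0.19  1.04 -0.    1.58]
pics/scene0.png blue band (array([263.33, 190.11]), array([26, 49,  6,  3,  9], dtype=int32))
pics/c21.png blue band (array([266.2, 187.8]), array([30, 46,  3,  4,  5], dtype=int32))
pics/side0.png blue band (array([320., 206.]), array([25, 41,  1,  1,  1], dtype=int32))
pics/s21.png blue band (array([311.78, 208.67]), array([ 8, 40, 19, 10, 90], dtype=int32))
```

View pics/cmp1.png

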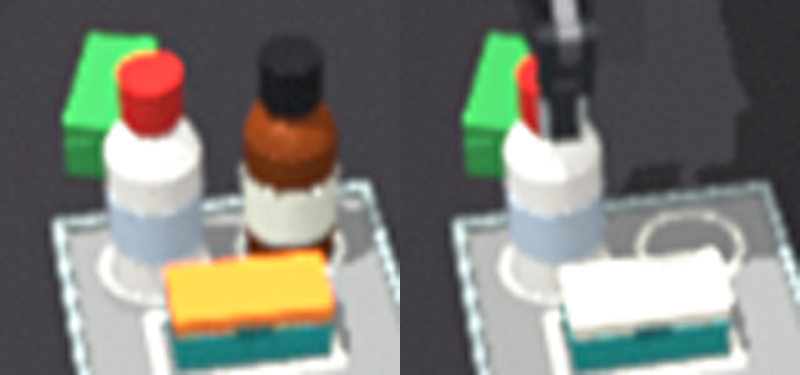

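>>> carry_out:
  moves:
    - [0, 0, 0, 0, 0.2]
    - [0, 0, 0, 0, 0.2]
    - [0, 0, 0, 0, 0.2]
    - [0, 0, 0, 0, 0.3]

```text
clock: 42.1
eef_pos: [0.5068, -0.043, 0.1326]
tool_rot: [0.999, -0.045, -0.0, 0.0]
ft_force: [0.1, -0.6, 0.4]
grip_width: 0.056
```

>>> carry_out:
  moves:
    - [0, 0, -0.2, 0, 0.3]
    - [0, 0, -0.5, 0, 0.3]
    - [0, 0, -0.88, 0, 0.3]
    - [0, -0.2, -0.88, 0, 0.3]
    - [0.05, -0.6, -0.88, 0, 0.3]
    - [0.09, -1, -0.88, 0, 0.3]

```text
clock: 42.7
eef_pos: [0.5252, 0.0563, 0.2214]
tool_rot: [0.999, -0.046, 0.001, -0.0]
ft_force: [0.6, 0.2, 0.1]
grip_width: 0.0555
```

>>> carry_out:
  moves:
    - [0.05, -0.5, 0, 0, 0.3]
    - [0.09, -1, 0, 0, 0.3]

```text
clock: 42.9
eef_pos: [0.5428, 0.1556, 0.2209]
tool_rot: [0.999, -0.045, 0.0, -0.0]
ft_force: [1.8, 0.9, 0.0]
grip_width: 0.0556
```

>>> carry_out:
  moves:
    - [0.05, -0.5, 0, 0, 0.3]
    - [0.09, -1, 0, 0, 0.3]

```text
clock: 43.1
eef_pos: [0.5604, 0.2546, 0.2207]
tool_rot: [0.999, -0.045, 0.0, 0.0]
ft_force: [2.1, -0.5, 0.3]
grip_width: 0.0557
```

>>> carry_out:
  moves:
    - [0.05, -0.5, 0, 0, 0.3]
    - [0.09, -0.8, 0, 0, 0.3]
    - [0.09, -0.8, 0, 0, 0.3]
    - [0.09, -0.8, 0, 0, 0.3]
    - [0.09, -0.8, 0, 0, 0.3]

```text
clock: 43.6
eef_pos: [0.5762, 0.3304, 0.2206]
tool_rot: [0.999, -0.045, -0.0, 0.0]
ft_force: [-0.4, -0.1, -0.2]
grip_width: 0.0556
```

```bash
python3 -c "
from h import *
delta(576.3,337.3,127.5,-5.1)
save('s22',imaging.camera('side'))"
```

```text
units [-0.004 -0.069  0.931] roll -0.0006 | yaw now -5.15 pos [576.2 330.4 220.6] t 43.6 w 55.6 tilt [-0.001 -0.001 -1.   ] j [ 0.52  0.59  0.45  1.43 -0.    2.18]
```

View pics/s22.png

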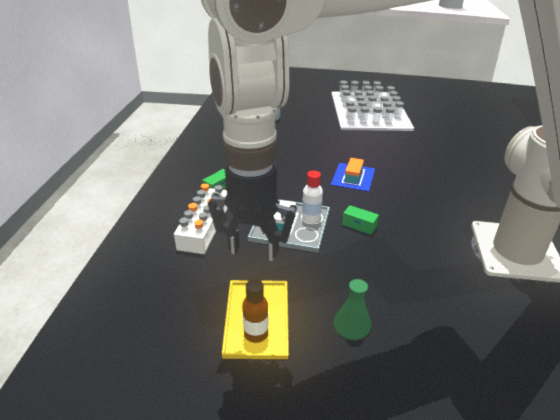

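>>> carry_out:
  moves:
    - [-0.004, -0.068, 0.1, 0, 0.2]
    - [-0.004, -0.068, 0.4, 0, 0.2]
    - [-0.004, -0.068, 0.65, 0, 0.2]
    - [-0.004, -0.068, 0.82, 0, 0.2]
    - [-0.004, -0.068, 0.9, 0, 0.2]
    - [-0.004, -0.068, 0.92, 0, 0.2]
    - [-0.004, -0.068, 0.92, 0, 0.2]

```text
clock: 44.35
eef_pos: [0.5768, 0.3381, 0.1292]
tool_rot: [0.999, -0.045, 0.0, -0.0]
ft_force: [-0.2, 1.0, 0.5]
grip_width: 0.051
```

```bash
python3 -c "
from h import *
delta(576.3,337.3,127.5,-5.1)"
```

```text
units [-0.004  0.009  0.017] roll -0.0003 | yaw now -5.13 pos [576.8 338.1 129.2] t 44.35 w 51.0 tilt [ 0.001  0.    -1.   ] j [0.53 0.65 0.3  1.22 0.   2.19]
```

>>> carry_out:
  moves:
    - [-0.004, 0.009, 0.012, 0, 0.2]
    - [-0.004, 0.009, 0.012, 0, 0.2]
    - [-0.004, 0.009, 0.012, 0, -0.1]
    - [-0.004, 0.009, 0.012, 0, -1]
    - [-0.004, 0.009, 0.012, 0, -1]
    - [-0.004, 0.009, 0.012, 0, -1]
    - [-0.004, 0.009, 0.012, 0, -1]

```text
clock: 45.05
eef_pos: [0.5762, 0.3378, 0.1285]
tool_rot: [0.999, -0.044, 0.0, -0.0]
ft_force: [-1.9, 0.1, 5.1]
grip_width: 0.0304
```

>>> carry_out:
  moves:
    - [0, 0, -0.05, 0, -1]
    - [0, 0, -0.15, 0, -1]
    - [0, 0, -0.35, 0, -1]
    - [0, 0, -0.6, 0, -1]
    - [0, 0, -0.85, 0, -1]
    - [0, 0, -0.85, 0, -1]

```text
clock: 45.65
eef_pos: [0.578, 0.3384, 0.2172]
tool_rot: [0.999, -0.045, 0.003, -0.002]
ft_force: [0.6, 0.1, -1.4]
grip_width: 0.0306
```

```bash
python3 -c "
from h import *
delta(512.2,25.9,215,-5.1)"
```

```text
units [-0.377  3.171  0.005] roll -0.0001 | yaw now -5.11 pos [578.  338.4 217.2] t 45.65 w 30.6 tilt [ 0.007  0.004 -1.   ] j [ 0.53  0.6   0.45  1.41 -0.    2.19]
```

>>> carry_out:
  moves:
    - [-0.01, 0.1, 0, 0, -1]
    - [-0.04, 0.3, 0, 0, -1]
    - [-0.07, 0.55, 0, 0, -1]
    - [-0.1, 0.8, 0, 0, -1]

```text
clock: 46.05
eef_pos: [0.5572, 0.2567, 0.2098]
tool_rot: [0.999, -0.044, -0.002, 0.001]
ft_force: [-0.1, 0.2, -2.1]
grip_width: 0.0306
```

>>> carry_out:
  moves:
    - [-0.03, 0.25, 0, 0, -1]
    - [-0.06, 0.5, 0, 0, -1]
    - [-0.09, 0.75, 0, 0, -1]
    - [-0.12, 1, 0, 0, -1]

```text
clock: 46.45
eef_pos: [0.5361, 0.158, 0.2102]
tool_rot: [0.999, -0.045, -0.002, 0.001]
ft_force: [-0.0, -0.2, -1.2]
grip_width: 0.0303
```

>>> carry_out:
  moves:
    - [-0.03, 0.25, 0, 0, -1]
    - [-0.06, 0.5, 0, 0, -1]
    - [-0.09, 0.75, 0, 0, -1]
    - [-0.12, 0.95, 0, 0, -1]
    - [-0.12, 1, 0, 0, -1]
    - [-0.12, 1, 0, 0, -1]
    - [-0.12, 1, 0, 0, -1]

```text
clock: 47.15
eef_pos: [0.5169, 0.0618, 0.2118]
tool_rot: [0.999, -0.044, -0.001, -0.0]
ft_force: [0.1, 0.1, -1.3]
grip_width: 0.0305
```

```bash
python3 -c "
from h import *
delta(512.1,26.2,150,-5.1)"
```

```text
units [-0.015  0.359  0.618] roll 0.0 | yaw now -5.1 pos [516.9  61.8 211.8] t 47.15 w 30.5 tilt [-0.001  0.    -1.   ] j [ 0.12  0.31 -0.03  1.24  0.    1.78]
```

>>> carry_out:
  moves:
    - [-0.01, 0.15, 0, 0, -1]
    - [-0.015, 0.3, 0.05, 0, -1]
    - [-0.015, 0.355, 0.15, 0, -1]
    - [-0.015, 0.355, 0.3, 0, -1]
    - [-0.015, 0.355, 0.45, 0, -1]
    - [-0.015, 0.355, 0.6, 0, -1]
    - [-0.015, 0.355, 0.65, 0, -1]
    - [-0.015, 0.355, 0.65, 0, -1]
    - [-0.015, 0.355, 0.65, 0, -1]

```text
clock: 48.05
eef_pos: [0.5128, 0.0262, 0.1478]
tool_rot: [0.999, -0.045, 0.0, -0.0]
ft_force: [0.4, 0.8, -1.3]
grip_width: 0.0305
```

```bash
python3 -c "
from h import *
delta(512.1,26.2,133.5,-5.1)"
```

```text
units [-0.007  0.001  0.143] roll -0.0001 | yaw now -5.11 pos [512.8  26.2 147.8] t 48.05 w 30.5 tilt [ 0.  0. -1.] j [ 0.05  0.34 -0.15  1.08  0.    1.71]
```

>>> carry_out:
  moves:
    - [-0.006, 0, 0.04, 0, -1]
    - [-0.006, 0, 0.08, 0, -1]
    - [-0.006, 0, 0.11, 0, -1]
    - [-0.006, 0, 0.13, 0, -1]
    - [-0.006, 0, 0.138, 0, -1]
    - [-0.006, 0, 0.138, 0, -1]
    - [-0.006, 0, 0.138, 0, -1]

```text
clock: 48.75
eef_pos: [0.5121, 0.0264, 0.1339]
tool_rot: [0.999, -0.045, 0.0, -0.0]
ft_force: [-0.5, -0.1, -2.0]
grip_width: 0.0304
```

```bash
python3 -c "
from h import *
delta(512.1,26.2,132.5,-5.1)
save('s23',imaging.camera('side'));save('c23',imaging.camera('scene'))"
python3 - <<'E'
import cv2,numpy as np
a=[cv2.resize(cv2.imread(p)[140:215,230:310],None,fx=5,fy=5,interpolation=cv2.INTER_CUBIC) for p in('pics/scene0.png','pics/c23.png')]
b=[cv2.resize(cv2.imread(p)[165:245,265:345],None,fx=5,fy=5,interpolation=cv2.INTER_CUBIC)[:375] for p in('pics/side0.png','pics/s23.png')]
cv2.imwrite('pics/cmp2.png',np.hstack(a));cv2.imwrite('pics/cmp3.png',np.hstack(b))
E
```

```text
units [0.    0.002 0.014] roll -0.0 | yaw now -5.1 pos [512.1  26.4 133.9] t 48.75 w 30.4 tilt [ 0.  0. -1.] j [ 0.05  0.35 -0.17  1.04  0.    1.71]
```

View pics/cmp2.png

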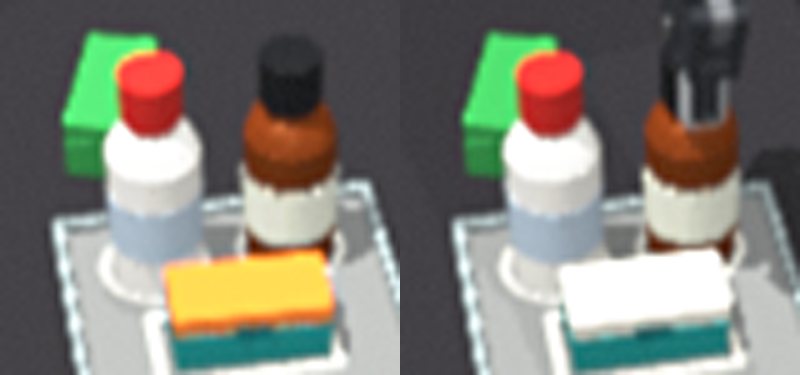

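View pics/cmp3.png

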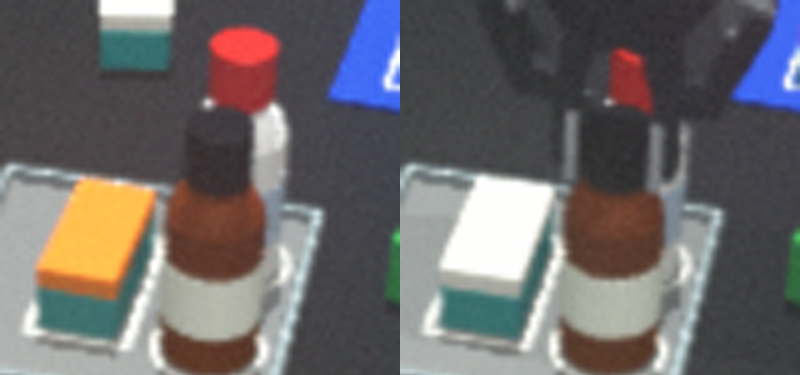

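>>> carry_out:
  moves:
    - [-0.003, 0.006, 0, 0, -1]
    - [-0.003, 0.006, 0.005, 0, -1]
    - [-0.003, 0.006, 0.01, 0, -1]
    - [-0.003, 0.006, 0.015, 0, -1]
    - [-0.003, 0.006, 0.018, 0, -1]
    - [-0.003, 0.006, 0.018, 0, -1]

```text
clock: 49.45
eef_pos: [0.5117, 0.0258, 0.1325]
tool_rot: [0.999, -0.045, 0.0, -0.0]
ft_force: [-1.9, 0.1, 3.5]
grip_width: 0.0306
```

>>> carry_out:
  moves:
    - [0, 0, 0, 0, 0.2]
    - [0, 0, 0, 0, 0.2]
    - [0, 0, 0, 0, 0.2]
    - [0, 0, 0, 0, 0.3]

```text
clock: 49.85
eef_pos: [0.5117, 0.0258, 0.1319]
tool_rot: [0.999, -0.044, -0.0, 0.0]
ft_force: [0.1, 0.5, 0.3]
grip_width: 0.0552
```

>>> carry_out:
  moves:
    - [0, 0, -0.1, 0, 0.3]
    - [0, 0, -0.4, 0, 0.3]
    - [0, 0, -0.8, 0, 0.3]
    - [0, 0, -1, 0, 0.3]
    - [0, 0, -1, 0, 0.3]

```text
clock: 50.35
eef_pos: [0.514, 0.0259, 0.2366]
tool_rot: [0.999, -0.045, 0.004, -0.0]
ft_force: [-0.0, -0.3, -0.3]
grip_width: 0.0555
```

>>> carry_out:
  moves:
    - [-0.3, -0.4, -0.3, 0, 0.3]
    - [-0.7, -0.8, -0.6, 0, 0.3]
    - [-1, -1, -0.6, 0, 0.3]
    - [-1, -1, -0.6, 0, 0.3]
    - [-1, -1, -0.6, 0, 0.3]

```text
clock: 50.85
eef_pos: [0.42, 0.1352, 0.2923]
tool_rot: [0.999, -0.043, 0.0, -0.0]
ft_force: [-0.0, 0.3, -0.4]
grip_width: 0.0553
```

```bash
python3 -c "
from h import *
delta(512.1,26.2,132.5,-5.1)
save('s24',imaging.camera('side'));save('c24',imaging.camera('scene'))"
python3 - <<'E'
import cv2,numpy as np
a=[cv2.resize(cv2.imread(p)[140:215,230:310],None,fx=5,fy=5,interpolation=cv2.INTER_CUBIC) for p in('pics/scene0.png','pics/c24.png')]
b=[cv2.resize(cv2.imread(p)[165:245,265:345],None,fx=5,fy=5,interpolation=cv2.INTER_CUBIC)[:375] for p in('pics/side0.png','pics/s24.png')]
cv2.imwrite('pics/cmp4.png',np.hstack(a));cv2.imwrite('pics/cmp5.png',np.hstack(b))
E
```

```text
units [1.01  1.007 1.598] roll 0.0019 | yaw now -4.93 pos [420.  135.2 292.3] t 50.85 w 55.3 tilt [ 0.001 -0.    -1.   ] j [ 0.31  0.11 -0.06  1.4  -0.    1.97]
```

View pics/cmp4.png

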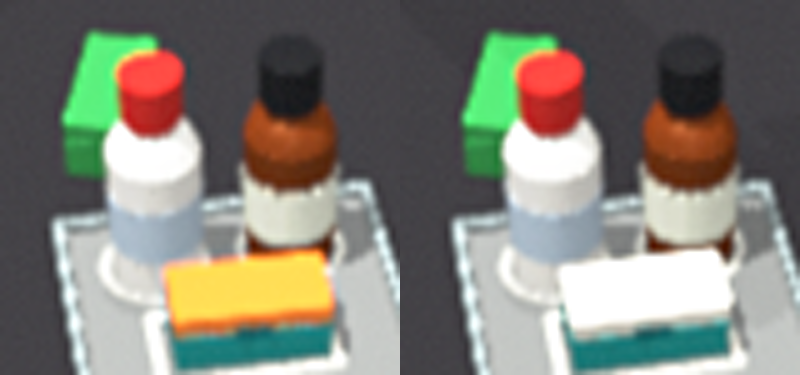

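View pics/cmp5.png

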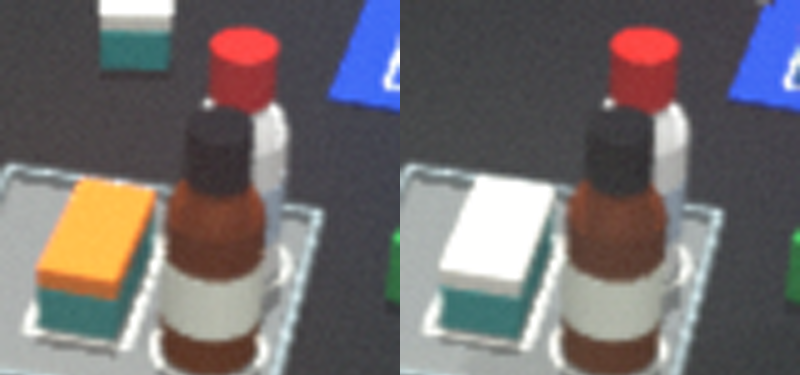

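View pics/c24.png

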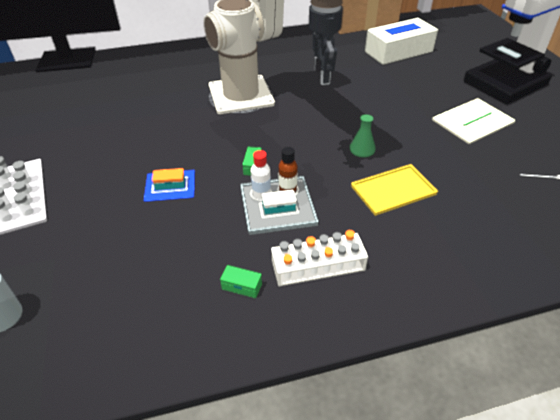

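Run:
```python
import cv2,numpy as np
a=cv2.resize(cv2.imread('pics/c24.png')[160:210,135:205],None,fx=8,fy=8,interpolation=cv2.INTER_CUBIC)
b=cv2.resize(cv2.imread('pics/s24.png')[150:200,320:390],None,fx=8,fy=8,interpolation=cv2.INTER_CUBIC)
cv2.imwrite('pics/ca.png',a);cv2.imwrite('pics/cb.png',b)
```

```text
(no output)
```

View pics/ca.png

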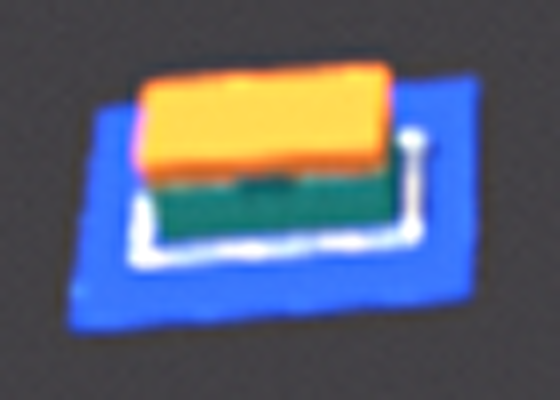

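View pics/cb.png

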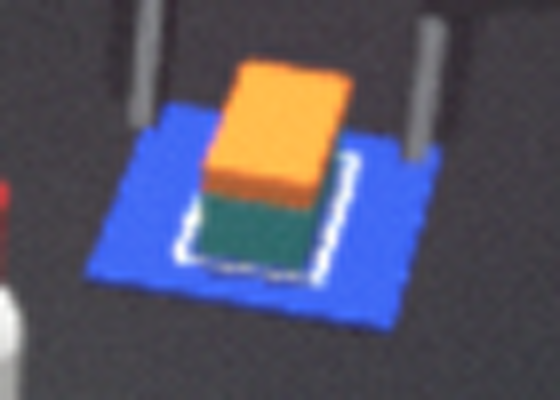

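Run:
```python
from h import *
np.set_printoptions(precision=1,suppress=True)
a=np.radians(-8.6); ex=np.array([np.cos(a),np.sin(a)]); ey=np.array([-np.sin(a),np.cos(a)])
C=np.array([403.5,-276.4])
for n,o,pts in (("scene",(135,160),[("base -y+x",(158,242)),("base +y+x",(396,226)),("out -y+x",(129,270)),("out +y+x",(426,243))]),
                ("side",(320,150),[("base +x+y",(194,255)),("base -x+y",(304,271)),("out +x+y",(175,263)),("out -x+y",(323,286))])):
    m=imaging.camera_model(n)
    for t,p in pts:
        w=onplane(m,[(np.array(p)+.5)/8-.5+o],.004)[0,:2]*1000-C; print(n,t,np.array([w@ex,w@ey]))
```

```text
scene base -y+x [ 16.8 -39.2]
scene base +y+x [18.4 39.9]
scene out -y+x [ 29.5 -47.7]
scene out +y+x [28.1 50.2]
side base +x+y [20.  37.4]
side base -x+y [-19.7  35.6]
side out +x+y [25.5 44.9]
side out -x+y [-27.8  43.4]
```

```bash
python3 -c "
from workcell import order
print(order.job_done())"
```

```text
the job is handed in; nothing more can be done
None
```

The job is handed in at about 51 s of the 144 s allowed, and it was done in the order asked. I parked both bottles in the tray and set the old slide box on the mat. The new box then went into the outlined place in the caddy. Last, I returned the white bottle and then the amber one.

**Last checks:**
- **Bottles:** both stand upright. In the scene and side pictures they line up with the start pictures to within about 0.5 mm. They were lowered until they touched, with contact forces of about 4–6 N.
- **New box:** it sits within about 1.5 mm of the outline's centre and is square to it within about 0.2°.
- **Old box:** it is within about 0.5° of the mat outline and about 1 mm of its centre. The views disagreed here by 1–2 mm: the side view and the wrist camera put it slightly towards +x, while the scene view put it slightly towards -x. I left it as it was.
- **Flask, rack and green boxes:** they look unmoved in the last overview picture. I judged this by eye only.
- **Gripper:** it was clear of everything when I handed in.

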